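# Demagnetise the clutch hubs in a tray that may be locked

### The arm

A 6-joint arm with a two-finger parallel gripper is mounted at the origin on the work surface. World frame = base frame: x ahead of the robot, y to its left, z up, the work surface at z = 0. Lengths are in m, angles in degrees, forces in N, time in s.
With the tool pointing down it reaches from about 0.3 to 0.75 m from the base axis. Payload 8.5 kg.
Tool frame: the origin (TCP) lies between the finger pads; the fingertips stand 22 mm ahead of it and the grasp point (between the pads) lies 3 mm ahead of it (env.nose_length is the distance from the TCP to the fingertips, in m); z points along the fingers, x is the direction in which the jaws open and shut, and the axes are right-handed (so a half turn about z gives the same grasp; the last joint's range is limited). The gripper opens to 85 mm and grips with 20 to 120 N. Pads are 22 mm wide; open, the fingers measure 114 mm over their backs; the gripper's body (76 mm by 85 mm) begins 54 mm behind the grasp point. The pads swing forward as they close: fully open they stand 13 mm farther back than shut.
Start: joints at [-12.336, 21.807, 74.336, -0, 83.858, -12.336], TCP at [0.55, 0, 0.253] pointing down, gripper open.
Joint ranges: [-178.18, 178.18], [-50.72, 133.34], [12.68, 142.11], [-81.47, 261.47], [9.98, 163.14], [-165.26, 165.26]. Speed limits (degrees/s): [136.94, 136.94, 180, 180, 180, 180].

### API

Orientations are given as a 3x3 rotation matrix whose columns are the frame's x, y, z axes.
In Python, from rig import env gives the robot as it stands.
- The arm moves only by the tool arm_command, never from a script. Its argument "steps" is a list of rows, each an object with "delta_pos": the shift along the world's x, y, z in mm, a list of three; "dr": the turn, a rotation vector about the world's x, y, z in degrees, a list of three. In form: [{"delta_pos": [dx, dy, dz], "dr": [wx, wy, wz]}, ...]. A call has 1 to 20 rows; each row shifts and turns the commanded pose from where the row before left it; what a row does not reach is not made up. A row lasts 1/10 s, in which the tool goes at most 50 mm and 8.59 degrees, less where a joint would pass 70% of its speed; a pose out of reach is approached as far as the arm can. A call with a gripper value outside its range is refused whole. "grip" is the opening, from 0 (shut) to 1 (fully open), set as the call begins (left out, the last holds). The fingers move at their own pace and stop on an object; "squeeze" is the grip in N (left out, the last holds). Time passes only in rows, so rows that do not move let the fingers close. It gives the time, the measured TCP pose, the force and the opening at its end, in the units of the state.
- env.observe(): the state, without advancing time (a new reading comes with each control period).
- env.get_image(name): name is "scene" or "side" or "wrist"; returns the picture (420x560x3 uint8, blue, green, red); there is no depth.
- env.get_calibration(name): a dict with "fx", "fy", "cx", "cy" (pixels), "k1" (the pictures are not rectified: a ray, as slopes to the right and down, at radius r is drawn at 1 + k1 r^2 times it, then the intrinsics apply), "view" (4x4, takes a point from world to camera coordinates). Camera axes: x right, y up, looking along -z (the intrinsics and any distortion apply to the point x, -y, -z); pixel columns grow to the right and rows downward; lengths in m; the calibration is good to about 2 mm. A picture is of the moment at which its call begins: read the wrist's pose just before it. get_calibration takes no time and is no camera call; for the wrist camera it gives the pose at the moment of the call.
- env.close_job(): hands the job in, once; it reports no verdict.
The state is a dict: "time_s": time; "q": joint angles; "qvel": joint speeds; "joint_efforts": joint torques, N m; "position": TCP position; "tool_rot": TCP orientation; "ft_force": force on the tool from outside, world axes, zero at the start; "wrist_torque": the same for the moment, N m; "grip_width": finger opening in m.
Only numpy, scipy, OpenCV 4.12 (cv2) and the standard library are available. Lean on these libraries where they do the work, as an engineer would, in place of code of your own. Each camera call takes 0.05 s, during which the arm holds its last target. There are 200 camera calls.

### The job

The tray of the demagnetiser has to be loaded with all the clutch hubs: first lay the friction disc that blocks the slideway flat in the small green tote, then pull the tray fully out, and if it turns out to be locked, free it with the unmarked knob on the roof. Set every hub that is there into the tray, flange down, push the tray fully home and press the green start button; then pull the tray fully out again with the treated hubs in it. Keep off the red emergency stop.

Things in the scene. Friction and masses are not known exactly. Their poses are not given: they have to be found in the camera images.
- box: Bench demagnetiser, fixed. Origin: on the table under the middle of its hood; z up. Hood: grey box with white roof, x from -95 to +95 mm, y from -90 to +100, top 72 mm above the table, open on its -y side. A steel slideway plate, 4 mm thick, 170 mm wide, runs from the mouth in -y to a yellow end stop bar (y -328 to -340, 22 mm high). The tray slides out in -y over it.
- tray (a joint): How far the tray is pulled out, m: 0 fully home, 0.17 fully out (stop). It slides along -y of box with about 2 N of friction plus 8 N per m/s and stays where it is left. If the lock holds it at home, it moves 5 to 10 mm and stops hard; 12 N is enough to tell, do not pull harder than 20 N. Should the knob be turned to hold while the tray is out, it stops 13 to 19 mm short of home.
- tray_floor (a point): Centre of the tray's inner floor; moves with it; axes parallel to box; 11 mm above the table; with the tray home at x 0, y 0 of the box. Aluminium tray, inside 150 by 150 mm, walls 5 mm thick, rims 15 mm above this floor: room for four hubs in a square, 70 mm apart. Its green front panel, 170 mm wide, top 56 mm above the table, stands 86 mm in -y of this point.
- tray_handle (a point): Top centre of the tray's handle: a black upright square post, 16 by 16 mm, top 61 mm above the table, 39 mm in front (-y) of the green front panel's outer face, on a 30 mm wide steel ledge whose top is 15 mm above the table. It can be pinched from above across either pair of sides. Axes parallel to box.
- knob_top (a point): Top centre of the lock knob on the roof (point fixed to the hood): round, black, 44 mm across, grip 26 mm high, 6 mm clear of the roof; stiff (0.3 N m), turns endlessly either way about the vertical. No mark shows whether it holds the tray: try the tray. A quarter turn (1.57 rad) either way always changes it from holding to free; turning a free one may make it hold.
- start (a joint): Green start button on the hood's roof, travel 6 mm: 0 up, 0.006 fully down; counts as pressed beyond 4 mm; needs 5 N and springs back.
- start_top (a point): Top centre of the green start button (diameter 28 mm, in a black collar of 44 mm), about 94 mm above the table; moves with it.
- estop (a joint): Red emergency stop button in a yellow collar on the same roof, 100 mm from the green one towards -x of the box; 0 up, 0.006 fully down (stiff, 40 N). Not to be pressed.
- disc: Clutch friction disc lying on the slideway, where it blocks the tray: flat dark disc of diameter 120 mm, 7 mm thick, with a steel boss (diameter 32 mm) standing up in the middle to 31 mm above its underside; 0.3 kg. Origin: centre of its underside, z out of the boss.
- tote: Small open green tote fixed to the table, 180 by 180 mm, 40 mm high, walls and floor 5 mm thick, empty at the start. Origin: centre of its underside.
- hub0: Clutch hub (three or four of five are present): dark round flange of diameter 54 mm, 7 mm thick, with a steel boss of diameter 30 mm standing up to 32 mm above the underside; 0.14 kg. Origin: centre of the flange's underside, z out of the boss. Stands on the table flange down at the start.
- hub1: Clutch hub (three or four of five are present): dark round flange of diameter 54 mm, 7 mm thick, with a steel boss of diameter 30 mm standing up to 32 mm above the underside; 0.14 kg. Origin: centre of the flange's underside, z out of the boss. Stands on the table flange down at the start.
- hub2: Clutch hub (three or four of five are present): dark round flange of diameter 54 mm, 7 mm thick, with a steel boss of diameter 30 mm standing up to 32 mm above the underside; 0.14 kg. Origin: centre of the flange's underside, z out of the boss. Stands on the table flange down at the start.
- hub3: Clutch hub (three or four of five are present): dark round flange of diameter 54 mm, 7 mm thick, with a steel boss of diameter 30 mm standing up to 32 mm above the underside; 0.14 kg. Origin: centre of the flange's underside, z out of the boss. Stands on the table flange down at the start.
- hub4: Clutch hub (three or four of five are present): dark round flange of diameter 54 mm, 7 mm thick, with a steel boss of diameter 30 mm standing up to 32 mm above the underside; 0.14 kg. Origin: centre of the flange's underside, z out of the boss. Stands on the table flange down at the start.

How it is judged:
By the outcome, as a careful person would: the job done as asked, in the order asked, and still so for the second after the job is handed in, with the robot touching nothing.
Of hub0, hub1, hub2, hub3, hub4 only 3 to 4 are there at a start; the rules pass over those that are not, and their reading is None.
At some moment in a run one of hub0, hub1, hub2, hub3, hub4, disc may be knocked a few centimetres aside while the robot is not near it.
Once in a run the grip may slacken for a moment while it holds something.
It also fails if it takes over 208 s, if anything falls off the work surface, if the arm or the gripper's body presses on something with over 40 N, if the wrist force passes 120 N, or if a joint passes its speed limit or range.

## Working session

There is one attempt and no reset: what is moved stays moved. The work goes in short steps, Python scripts to look and compute and a tool call to move; the robot and the scene stay as the last step left them, time stands still between calls to the robot, and variables do not carry over. Pictures are saved under pics/ and viewed, about 12 in all and at most 16, crops included, and the job is handed in when it is done.

Besides the shell and the picture viewer there is one more tool, called after "Request:" as a command line: name --argument value ..., lists and objects as JSON in quotes. arm_command: Moves the arm, as the interface text tells. Its arguments: {"type":"object","properties":{"steps":{"type":"array"},"grip":{"type":"number"},"squeeze":{"type":"number"}},"required":["steps"]}

```bash
ls; mkdir -p pics
cat > h.py <<'E'
import numpy as np, cv2
from rig import env
def snap(n,f):
    im=np.array(env.get_image(n)); cv2.imwrite('pics/'+f+'.png',im); return im
def ray(n,px,cal=None):
    c=cal or env.get_calibration(n)
    K=np.array([[c['fx'],0,c['cx']],[0,c['fy'],c['cy']],[0,0,1.]])
    d=np.array([(px[0]-c['cx'])/c['fx'],(px[1]-c['cy'])/c['fy']])
    u=d.copy()
    for _ in range(20): u=d/(1+c['k1']*(u@u))
    V=np.array(c['view']); R=V[:3,:3]; t=V[:3,3]
    return -R.T@t, R.T@np.array([u[0],-u[1],-1.])
def at(n,px,z,cal=None):
    o,d=ray(n,px,cal); return o+d*(z-o[2])/d[2]
def proj(n,P,cal=None):
    c=cal or env.get_calibration(n); V=np.array(c['view'])
    p=V[:3,:3]@np.array(P)+V[:3,3]; u=np.array([p[0],-p[1]])/-p[2]
    u=u*(1+c['k1']*(u@u)); return np.array([c['fx']*u[0]+c['cx'],c['fy']*u[1]+c['cy']])
E
python3 - <<'E'
from h import *
np.set_printoptions(precision=4,suppress=True)
a=snap('scene','scene0');b=snap('side','side0');
for n in('scene','side'):
    c=env.get_calibration(n);print(n,ray(n,(280,210))[0],c['fx'],c['k1'])
print(env.observe())
E
```

```text
pics
scene [0.9538 0.574  0.9589] 481.89102906016296 -0.11711200535797127
side [-0.0361 -0.9398  0.8262] 471.5364195482437 -0.11017318648059436
{'time_s': 0.1, 'q': array([-12.3369,  21.8374,  74.378 ,   0.0014,  83.8584, -12.3364]), 'qvel': array([-0.0308, -0.0418, -0.2074,  0.0249, -0.0794, -0.1003]), 'joint_efforts': array([  0.0038, -44.9219, -23.1656,  -0.0002,   0.0036,   0.    ]), 'position': array([0.5498, 0.    , 0.2528]), 'tool_rot': array([[ 1.    , -0.    , -0.0013],
       [-0.    , -1.    ,  0.0003],
       [-0.0013, -0.0003, -1.    ]]), 'ft_force': array([-0.1649, -0.0904, -0.4346]), 'wrist_torque': array([ 0.0256,  0.0324, -0.0339]), 'grip_width': 0.08517404542036569}
```

View pics/scene0.png

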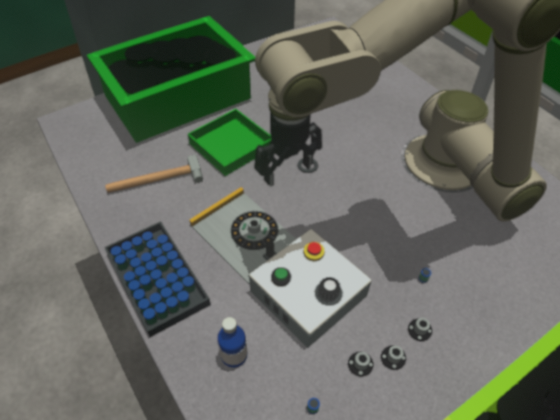

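View pics/side0.png

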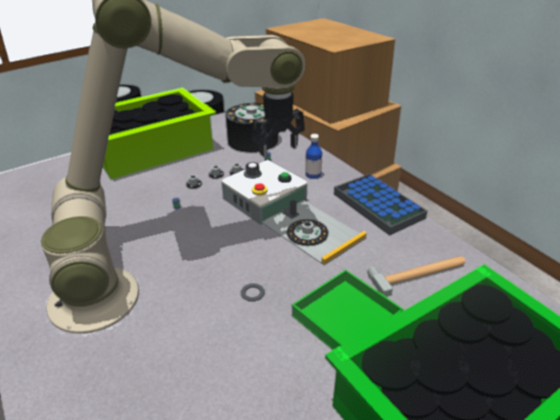

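Run:
```python
from h import *
a=cv2.imread('pics/scene0.png');b=cv2.imread('pics/side0.png')
cv2.imwrite('pics/c1.png',cv2.resize(a[180:380,180:447],None,fx=3,fy=3,interpolation=cv2.INTER_CUBIC))
cv2.imwrite('pics/c2.png',cv2.resize(b[150:350,160:427],None,fx=3,fy=3,interpolation=cv2.INTER_CUBIC))
```

```text
(no output)
```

View pics/c1.png

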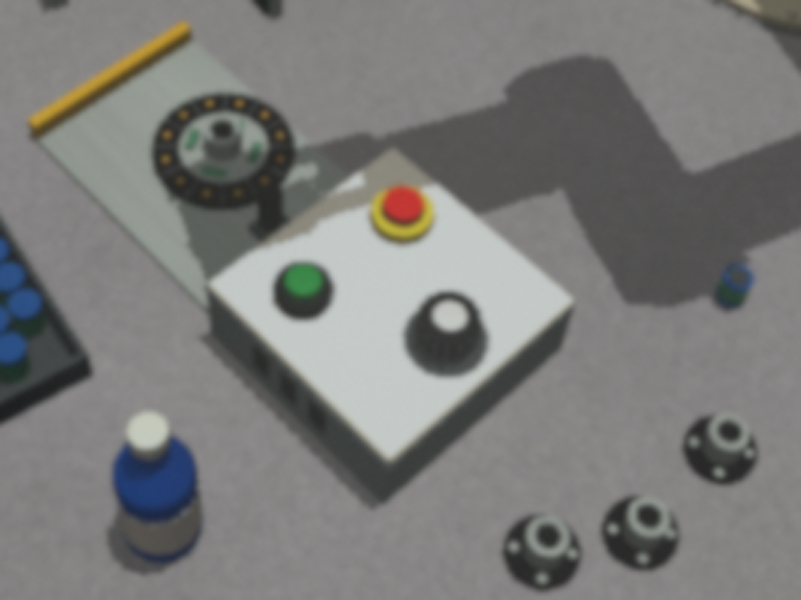

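View pics/c2.png

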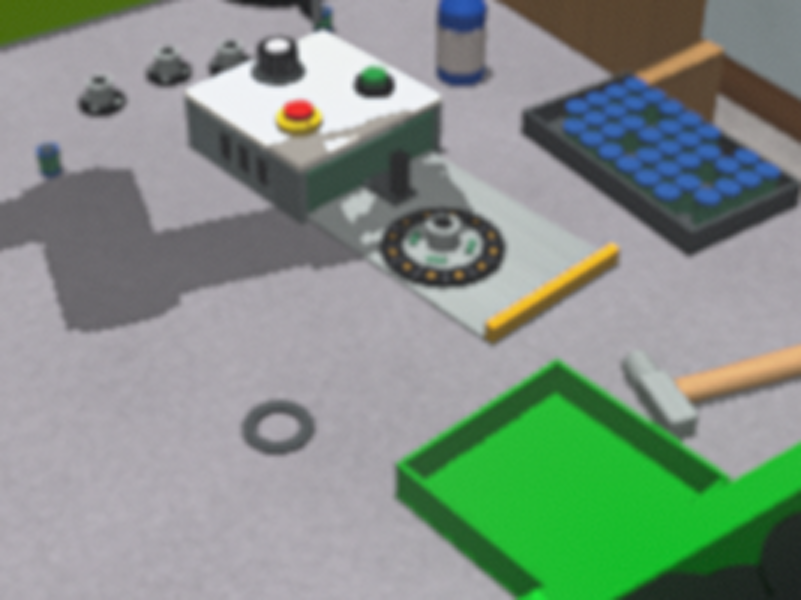

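Run:
```python
from h import *
np.set_printoptions(precision=4,suppress=True)
S=lambda x,y:(180+x/3-.33,180+y/3-.33); D=lambda x,y:(160+x/3-.33,150+y/3-.33)
L=dict(green=(.094,(303,278),(374,75)),red=(.094,(403,203),(299,109)),knob=(.104,(449,316),(278,45)),
 disc=(.035,(222,131),(443,220)),discring=(.0095,(223,151),(443,247)),handle=(.061,(268,186),(400,155)),hA=(.032,(547,536),None),hB=(.032,(648,517),(168,50)),hC=(.032,(729,431),(99,80)),hA2=(.032,(547,536),(230,43)),
 rTop=(.072,(392,150),(303,165)),rL=(.072,(208,283),(440,103)),rB=(.072,(390,460),(322,30)),rR=(.072,(573,300),(186,95)),barL=(.022,(187,24),(490,325)),barR=(.022,(33,122),(617,248)),ring=(.005,None,(278,427)))
for k,(z,s,d) in L.items():
    print(k, at('scene',S(*s),z) if s else '', at('side',D(*d),z) if d else '')
for p in [(189,137),(230,113),(271,134),(231,163)]: print('tote scene',at('scene',p,.04))
for p in [(346,271),(293,308),(402,310)]: print('tote side',at('side',p,.04))
```

```text
green [0.6396 0.1163 0.094 ] [0.6344 0.1066 0.094 ]
red [0.5419 0.1016 0.094 ] [0.5376 0.0924 0.094 ]
knob [0.5758 0.2019 0.104 ] [0.5755 0.1996 0.104 ]
disc [ 0.5961 -0.0692  0.035 ] [ 0.5968 -0.0704  0.035 ]
discring [ 0.5965 -0.0683  0.0095] [ 0.5924 -0.0777  0.0095]
handle [0.6044 0.0143 0.061 ] [0.6026 0.0112 0.061 ]
hA [0.592  0.3464 0.032 ] 
hB [0.5253 0.3744 0.032 ] [0.5259 0.3738 0.032 ]
hC [0.433  0.3576 0.032 ] [0.4321 0.3561 0.032 ]
hA2 [0.592  0.3464 0.032 ] [0.5928 0.3483 0.032 ]
rTop [0.5091 0.0438 0.072 ] [0.507  0.0342 0.072 ]
rL [0.6918 0.0712 0.072 ] [0.6799 0.0541 0.072 ]
rB [0.6617 0.2563 0.072 ] [0.6599 0.2523 0.072 ]
rR [0.4782 0.2263 0.072 ] [0.4716 0.2119 0.072 ]
barL [ 0.5547 -0.1978  0.022 ] [ 0.5527 -0.2044  0.022 ]
barR [ 0.7189 -0.1712  0.022 ] [ 0.7171 -0.1814  0.022 ]
ring  [ 0.3441 -0.1969  0.005 ]
tote scene [ 0.5909 -0.4359  0.04  ]
tote scene [ 0.4387 -0.4672  0.04  ]
tote scene [ 0.3861 -0.3199  0.04  ]
tote scene [ 0.5416 -0.2778  0.04  ]
tote side [ 0.5575 -0.2914  0.04  ]
tote side [ 0.3797 -0.3228  0.04  ]
tote side [ 0.5807 -0.4631  0.04  ]
```

Request:
arm_command --steps '[{"delta_pos": [12,-18,0],"dr": [0,0,2.9]},{"delta_pos": [12,-18,-10],"dr": [0,0,2.9]},{"delta_pos": [12,-18,-10],"dr": [0,0,2.9]},{"delta_pos": [10,-16,-10],"dr": [0,0,0]},{"delta_pos": [0,0,0],"dr": [0,0,0]},{"delta_pos": [0,0,0],"dr": [0,0,0]}]' --grip 1 --squeeze 50

```text
time_s: 0.7
position: [0.5958, -0.07, 0.223]
tool_rot: [[0.989, 0.15, -0.001], [0.15, -0.989, 0.001], [-0.001, -0.001, -1.0]]
ft_force: [0.9, 0.8, 0.7]
grip_width: 0.0851
```

Run:
```python
from h import *
np.set_printoptions(precision=4,suppress=True)
o=env.observe();print(o['position'],o['tool_rot'],env.nose_length)
c=env.get_calibration('wrist');a=snap('wrist','w1')
print(c['fx'],c['k1'],ray('wrist',(280,210),c))
for P in [(.5963,-.0697,.035),(.6035,.0128,.061)]: print(proj('wrist',P,c))
import json;json.dump({k:np.array(v).tolist() for k,v in c.items()},open('w1.json','w'))
```

```text
[ 0.5958 -0.07    0.223 ] [[ 0.9887  0.1499 -0.001 ]
 [ 0.1499 -0.9887  0.0005]
 [-0.0009 -0.0007 -1.    ]] 0.022
307.82305904231157 -0.05654714892402073 (array([0.5831, 0.012 , 0.3437]), array([ 0.0622, -0.3316, -0.9415]))
[277.1344 184.7474]
[299.5492 103.701 ]
```

View pics/w1.png

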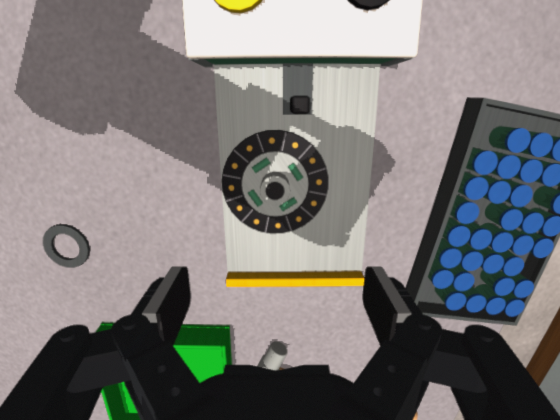

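Run:
```python
from h import *
import json
np.set_printoptions(precision=4,suppress=True)
c=json.load(open('w1.json'))
for n,p,z in [('boss',(275,187),.035),('disc',(274.5,181),.011),('handle',(300,101),.061),('rl',(187,58),.072),('rr',(420,58),.072),('bl',(227,276),.022),('br',(364,275),.022),('totecorner',(233,325),.04),('pl',(218,66),.004),('pr',(379,67),.004),('plb',(230,272),.004),('prb',(362,272),.004)]: print(n,at('wrist',p,z,c))
```

```text
boss [ 0.5945 -0.0724  0.035 ]
disc [ 0.5938 -0.0722  0.011 ]
handle [0.6035 0.0151 0.061 ]
rl [0.506  0.0347 0.072 ]
rr [0.6942 0.0642 0.072 ]
bl [ 0.5543 -0.1943  0.022 ]
br [ 0.7175 -0.1684  0.022 ]
totecorner [ 0.5696 -0.2504  0.04  ]
pl [0.5189 0.0372 0.004 ]
pr [0.682  0.0616 0.004 ]
plb [ 0.5559 -0.1995  0.004 ]
prb [ 0.7214 -0.1746  0.004 ]
```

Request:
arm_command --steps '[{"delta_pos": [-1,-2,-20],"dr": [0,0,0]},{"delta_pos": [0,0,-30],"dr": [0,0,0]},{"delta_pos": [0,0,-30],"dr": [0,0,0]},{"delta_pos": [0,0,-30],"dr": [0,0,0]},{"delta_pos": [0,0,-25],"dr": [0,0,0]},{"delta_pos": [0,0,-20],"dr": [0,0,0]},{"delta_pos": [0,0,-15],"dr": [0,0,0]},{"delta_pos": [0,0,-10],"dr": [0,0,0]},{"delta_pos": [0,0,-5],"dr": [0,0,0]},{"delta_pos": [0,0,-2],"dr": [0,0,0]},{"delta_pos": [0,0,0],"dr": [0,0,0]},{"delta_pos": [0,0,0],"dr": [0,0,0]}]'

```text
time_s: 1.95
position: [0.5953, -0.0721, 0.037]
tool_rot: [[0.988, 0.151, 0.001], [0.151, -0.988, -0.0], [0.001, 0.001, -1.0]]
ft_force: [0.2, 0.0, 1.1]
grip_width: 0.0852
```

Request:
arm_command --steps '[{"delta_pos": [0,0,0],"dr": [0,0,0]},{"delta_pos": [0,0,0],"dr": [0,0,0]},{"delta_pos": [0,0,0],"dr": [0,0,0]},{"delta_pos": [0,0,0],"dr": [0,0,0]},{"delta_pos": [0,0,0],"dr": [0,0,0]},{"delta_pos": [0,0,0],"dr": [0,0,0]},{"delta_pos": [0,0,0],"dr": [0,0,0]},{"delta_pos": [0,0,0],"dr": [0,0,0]}]' --grip 0.2 --squeeze 60

```text
time_s: 2.75
position: [0.5951, -0.072, 0.0367]
tool_rot: [[0.988, 0.151, 0.0], [0.151, -0.988, -0.0], [0.0, 0.0, -1.0]]
ft_force: [-1.4, 0.5, 5.7]
grip_width: 0.0303
```

Request:
arm_command --steps '[{"delta_pos": [0,0,5],"dr": [0,0,0]},{"delta_pos": [0,0,15],"dr": [0,0,0]},{"delta_pos": [0,0,25],"dr": [0,0,0]},{"delta_pos": [0,0,30],"dr": [0,0,0]},{"delta_pos": [0,0,30],"dr": [0,0,0]},{"delta_pos": [-10,-15,30],"dr": [0,0,0]},{"delta_pos": [-15,-20,20],"dr": [0,0,0]},{"delta_pos": [-10,-10,10],"dr": [0,0,0]},{"delta_pos": [0,0,0],"dr": [0,0,0]}]'

```text
time_s: 3.65
position: [0.5593, -0.1181, 0.2022]
tool_rot: [[0.989, 0.149, 0.001], [0.149, -0.989, -0.001], [0.001, 0.001, -1.0]]
ft_force: [1.2, 1.0, -2.1]
grip_width: 0.03
```

Run:
```python
from h import *
a=snap('scene','s1');b=snap('side','d1');w=snap('wrist','w2')
u=lambda i:cv2.resize(i,(399,399),interpolation=cv2.INTER_CUBIC)
print(env.observe()['position'],env.observe()['grip_width'])
# scene crop 170..303,80..213 x3 ; side crop 270..470, 230..430
m=np.hstack([u(a[80:213,170:303]),u(b[230:420,270:460])])
cv2.imwrite('pics/m1.png',m)
```

```text
[ 0.55982652 -0.11640409  0.20008734] 0.029806181892617956
```

View pics/m1.png

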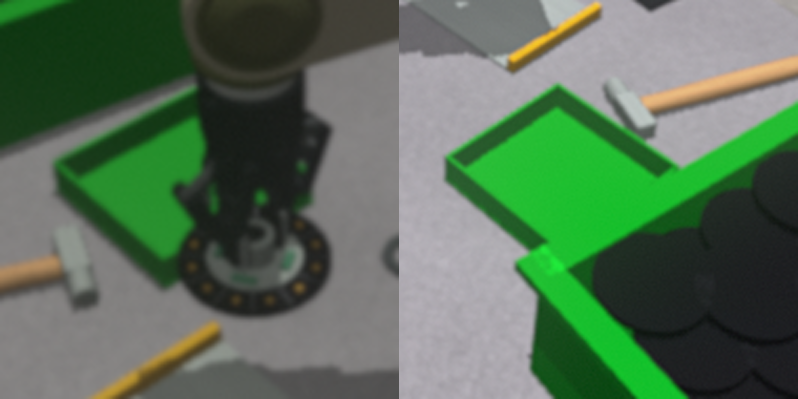

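Run:
```python
from h import *
np.set_printoptions(precision=4,suppress=True)
for z in (.04,):
  for n,p in [('scene',(188.8,133.5)),('scene',(225,167.5)),('scene',(271,134)),('scene',(232,111)),('side',(345.7,270.5)),('side',(292.9,304.8))]: print(n,at(n,p,z))
a=cv2.imread('pics/scene0.png'); cv2.imwrite('pics/m2.png',cv2.resize(a[95:185,175:295],None,fx=6,fy=6,interpolation=cv2.INTER_CUBIC))
```

```text
scene [ 0.5847 -0.4499  0.04  ]
scene [ 0.5637 -0.2715  0.04  ]
scene [ 0.3861 -0.3199  0.04  ]
scene [ 0.429  -0.4723  0.04  ]
side [ 0.558  -0.2896  0.04  ]
side [ 0.385  -0.3145  0.04  ]
```

View pics/m2.png

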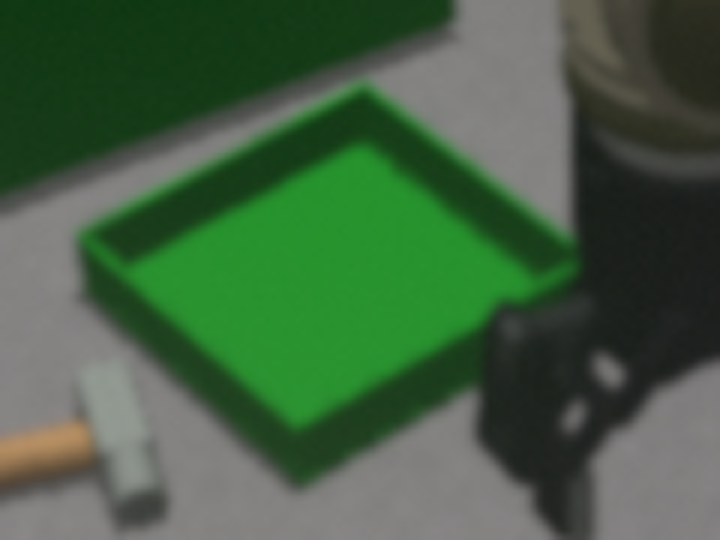

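Run:
```python
from h import *
np.set_printoptions(precision=4,suppress=True)
P=[at('scene',p,.04) for p in [(188.3,134.5),(236.3,108.7),(271.7,139.7),(224.5,167)]]
for i in range(4): print(P[i],np.linalg.norm(P[i]-P[i-1]))
print(np.mean(P,0))
a,b=at('side',(345.7,270.5),.04),at('side',(292.9,304.8),.04); e=a-b; n=np.array([e[1],-e[0],0])*.5; print(np.linalg.norm(e),(a+b)/2+n)
```

```text
[ 0.5878 -0.4468  0.04  ] 0.174502467511407
[ 0.4125 -0.475   0.04  ] 0.17757993033641883
[ 0.3976 -0.2981  0.04  ] 0.17747185420397069
[ 0.5639 -0.2739  0.04  ] 0.16805372951730055
[ 0.4905 -0.3734  0.04  ]
0.17483983376346318 [ 0.4839 -0.3886  0.04  ]
```

Request:
arm_command --steps '[{"delta_pos": [-6,-20,0],"dr": [0,0,0]},{"delta_pos": [-8,-30,0],"dr": [0,0,0]},{"delta_pos": [-8,-30,0],"dr": [0,0,0]},{"delta_pos": [-8,-30,0],"dr": [0,0,0]},{"delta_pos": [-8,-30,0],"dr": [0,0,0]},{"delta_pos": [-8,-30,0],"dr": [0,0,0]},{"delta_pos": [-8,-30,0],"dr": [0,0,0]},{"delta_pos": [-8,-30,0],"dr": [0,0,0]},{"delta_pos": [-6,-20,0],"dr": [0,0,0]},{"delta_pos": [-5,-15,0],"dr": [0,0,0]},{"delta_pos": [0,0,-20],"dr": [0,0,0]},{"delta_pos": [0,0,-25],"dr": [0,0,0]},{"delta_pos": [0,0,-25],"dr": [0,0,0]},{"delta_pos": [0,0,-10],"dr": [0,0,0]},{"delta_pos": [0,0,0],"dr": [0,0,0]}]'

```text
time_s: 5.3
position: [0.487, -0.3811, 0.1197]
tool_rot: [[0.988, 0.152, -0.002], [0.152, -0.988, 0.003], [-0.002, -0.003, -1.0]]
ft_force: [-0.5, -0.3, -1.7]
grip_width: 0.0299
```

Run:
```python
from h import *
o=env.observe();print(o['position'],o['grip_width'],o['ft_force'])
w=snap('wrist','w3')
```

```text
[ 0.48695141 -0.38113237  0.1197146 ] 0.029874284061648836 [-0.49849435 -0.32392609 -1.71776273]
```

View pics/w3.png

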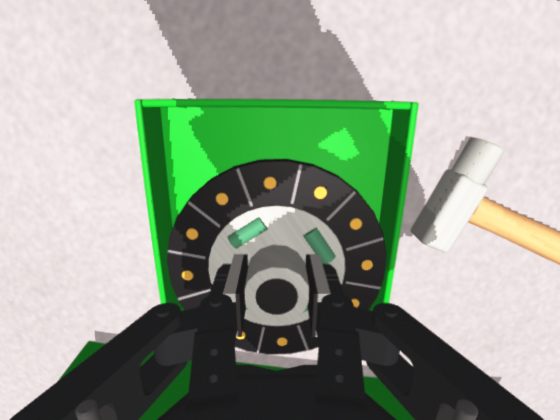

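Run:
```python
from h import *
np.set_printoptions(precision=4,suppress=True)
a=at('wrist',(138,101),.04);b=at('wrist',(416,103),.04);e=b-a
print(a,b,np.linalg.norm(e),np.degrees(np.arctan2(e[1],e[0])),(a+b)/2+.09*np.array([e[1],-e[0],0])/np.linalg.norm(e))
```

```text
[ 0.388  -0.3124  0.04  ] [ 0.5619 -0.2868  0.04  ] 0.17570249408469402 8.374270868612168 [ 0.4881 -0.3886  0.04  ]
```

Shift 6 mm in −y, lower and release.

Request:
arm_command --steps '[{"delta_pos": [0,-3,-15],"dr": [0,0,0]},{"delta_pos": [0,-2,-20],"dr": [0,0,0]},{"delta_pos": [0,0,-20],"dr": [0,0,0]},{"delta_pos": [0,0,-15],"dr": [0,0,0]},{"delta_pos": [0,0,-8],"dr": [0,0,0]},{"delta_pos": [0,0,-3],"dr": [0,0,0]},{"delta_pos": [0,0,-1],"dr": [0,0,0]},{"delta_pos": [0,0,0],"dr": [0,0,0]},{"delta_pos": [0,0,0],"dr": [0,0,0]}]'

```text
time_s: 6.25
position: [0.4872, -0.3872, 0.0402]
tool_rot: [[0.988, 0.151, 0.001], [0.151, -0.988, -0.001], [0.001, 0.001, -1.0]]
ft_force: [0.3, 0.2, -3.0]
grip_width: 0.0298
```

Request:
arm_command --steps '[{"delta_pos": [0,0,0],"dr": [0,0,0]},{"delta_pos": [0,0,0],"dr": [0,0,0]},{"delta_pos": [0,0,0],"dr": [0,0,0]},{"delta_pos": [0,0,0],"dr": [0,0,0]},{"delta_pos": [0,0,0],"dr": [0,0,0]},{"delta_pos": [0,0,10],"dr": [0,0,0]},{"delta_pos": [0,0,30],"dr": [0,0,0]},{"delta_pos": [0,0,40],"dr": [0,0,0]},{"delta_pos": [0,0,40],"dr": [0,0,0]},{"delta_pos": [0,0,40],"dr": [0,0,0]},{"delta_pos": [0,0,0],"dr": [0,0,0]}]' --grip 0.75

```text
time_s: 7.35
position: [0.4882, -0.3883, 0.2062]
tool_rot: [[0.988, 0.151, 0.008], [0.151, -0.988, -0.009], [0.006, 0.01, -1.0]]
ft_force: [0.2, 0.7, 0.8]
grip_width: 0.0639
```

Run:
```python
from h import *
o=env.observe();print(o['position'],o['grip_width'],o['ft_force'])
w=snap('wrist','w4'); d=snap('side','d4');s=snap('scene','s4')
cv2.imwrite('pics/m4.png',np.hstack([cv2.resize(w,(400,300)),cv2.resize(s,(400,300))]))
```

```text
[ 0.48824712 -0.38825332  0.20616665] 0.06394554291334181 [0.21731486 0.74018753 0.76171007]
```

View pics/m4.png

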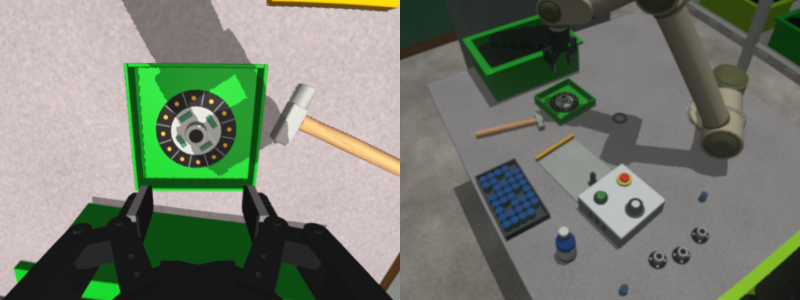

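Request:
arm_command --steps '[{"delta_pos": [5,16,0],"dr": [0,0,0]},{"delta_pos": [8,30,0],"dr": [0,0,0]},{"delta_pos": [9,32,0],"dr": [0,0,0]},{"delta_pos": [9,32,0],"dr": [0,0,0]},{"delta_pos": [9,32,0],"dr": [0,0,0]},{"delta_pos": [9,32,0],"dr": [0,0,0]},{"delta_pos": [9,32,0],"dr": [0,0,0]},{"delta_pos": [9,32,0],"dr": [0,0,0]},{"delta_pos": [9,32,0],"dr": [0,0,0]},{"delta_pos": [9,32,0],"dr": [0,0,0]},{"delta_pos": [9,32,0],"dr": [0,0,0]},{"delta_pos": [9,30,0],"dr": [0,0,0]},{"delta_pos": [8,26,0],"dr": [0,0,0]},{"delta_pos": [5,12,0],"dr": [0,0,0]},{"delta_pos": [0,0,-20],"dr": [0,0,0]},{"delta_pos": [0,0,-30],"dr": [0,0,0]},{"delta_pos": [0,0,-30],"dr": [0,0,0]},{"delta_pos": [0,0,-15],"dr": [0,0,0]},{"delta_pos": [0,0,0],"dr": [0,0,0]}]'

```text
time_s: 9.4
position: [0.6015, 0.0151, 0.1016]
tool_rot: [[0.989, 0.151, -0.006], [0.151, -0.989, 0.001], [-0.006, -0.002, -1.0]]
ft_force: [-0.2, 0.2, -0.3]
grip_width: 0.0641
```

Run:
```python
from h import *
o=env.observe();print(o['position'],o['ft_force'])
w=snap('wrist','w5');print(proj('wrist',(.6035,.0145,.061)))
```

```text
[0.60149456 0.01511498 0.1015992 ] [-0.15297068  0.24755559 -0.30563629]
[278.66646175 250.19158178]
```

View pics/w5.png

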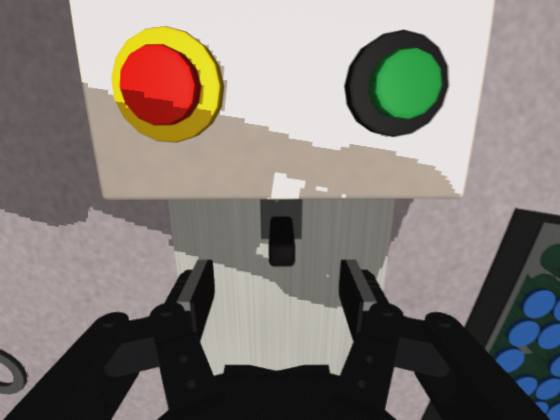

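Request:
arm_command --steps '[{"delta_pos": [2,-2,-12],"dr": [0,0,0]},{"delta_pos": [1,0,-18],"dr": [0,0,0]},{"delta_pos": [0,0,-14],"dr": [0,0,0]},{"delta_pos": [0,0,-8],"dr": [0,0,0]},{"delta_pos": [0,0,-3],"dr": [0,0,0]},{"delta_pos": [0,0,0],"dr": [0,0,0]}]'

```text
time_s: 10.05
position: [0.6062, 0.0129, 0.0495]
tool_rot: [[0.989, 0.151, 0.0], [0.151, -0.989, -0.0], [0.0, 0.0, -1.0]]
ft_force: [-0.3, 0.2, 0.2]
grip_width: 0.0641
```

Request:
arm_command --steps '[{"delta_pos": [0,0,0],"dr": [0,0,0]},{"delta_pos": [0,0,0],"dr": [0,0,0]},{"delta_pos": [0,0,0],"dr": [0,0,0]},{"delta_pos": [0,0,0],"dr": [0,0,0]},{"delta_pos": [0,0,0],"dr": [0,0,0]},{"delta_pos": [0,0,0],"dr": [0,0,0]},{"delta_pos": [0,0,0],"dr": [0,0,0]},{"delta_pos": [0,0,0],"dr": [0,0,0]},{"delta_pos": [0,0,0],"dr": [0,0,0]}]' --grip 0 --squeeze 50

```text
time_s: 10.95
position: [0.6046, 0.0127, 0.0499]
tool_rot: [[0.988, 0.152, -0.003], [0.152, -0.988, -0.001], [-0.003, 0.0, -1.0]]
ft_force: [-9.0, -2.2, 8.6]
grip_width: 0.0151
```

Request:
arm_command --steps '[{"delta_pos": [-1.5,0,0],"dr": [0,0,0]},{"delta_pos": [0.3,-2,0],"dr": [0,0,0]},{"delta_pos": [0.3,-2,0],"dr": [0,0,0]},{"delta_pos": [0.3,-2,0],"dr": [0,0,0]},{"delta_pos": [0,0,0],"dr": [0,0,0]}]'

```text
time_s: 11.45
position: [0.6055, 0.0068, 0.0499]
tool_rot: [[0.988, 0.151, 0.0], [0.151, -0.988, -0.0], [0.0, 0.0, -1.0]]
ft_force: [-3.1, 0.1, 6.8]
grip_width: 0.0148
```

Request:
arm_command --steps '[{"delta_pos": [0.3,-2,0],"dr": [0,0,0]},{"delta_pos": [0.2,-1,0],"dr": [0,0,0]},{"delta_pos": [0,0,0],"dr": [0,0,0]}]'

```text
time_s: 11.75
position: [0.6059, 0.0039, 0.0499]
tool_rot: [[0.988, 0.151, 0.0], [0.151, -0.988, 0.0], [0.0, -0.0, -1.0]]
ft_force: [-2.7, 0.3, 7.2]
grip_width: 0.015
```

Request:
arm_command --steps '[{"delta_pos": [0.3,-2,0],"dr": [0,0,0]},{"delta_pos": [0,0,0],"dr": [0,0,0]}]'

```text
time_s: 11.95
position: [0.6062, 0.0019, 0.0499]
tool_rot: [[0.988, 0.151, 0.0], [0.151, -0.988, -0.0], [0.0, 0.0, -1.0]]
ft_force: [-1.6, 0.6, 5.6]
grip_width: 0.015
```

Request:
arm_command --steps '[{"delta_pos": [0.15,-1,0],"dr": [0,0,0]},{"delta_pos": [0,0,0],"dr": [0,0,0]}]'

```text
time_s: 12.15
position: [0.6064, 0.001, 0.0499]
tool_rot: [[0.988, 0.152, 0.0], [0.152, -0.988, 0.0], [0.0, -0.0, -1.0]]
ft_force: [-3.0, 0.7, 6.8]
grip_width: 0.0153
```

Request:
arm_command --steps '[{"delta_pos": [0.15,-1,0],"dr": [0,0,0]},{"delta_pos": [0,0,0],"dr": [0,0,0]}]'

```text
time_s: 12.35
position: [0.6065, 0.0001, 0.0499]
tool_rot: [[0.988, 0.152, 0.0], [0.152, -0.988, 0.0], [0.0, -0.0, -1.0]]
ft_force: [-3.1, 0.5, 6.4]
grip_width: 0.0151
```

Request:
arm_command --steps '[{"delta_pos": [0.3,-2,0],"dr": [0,0,0]},{"delta_pos": [0,0,0],"dr": [0,0,0]}]'

```text
time_s: 12.55
position: [0.6069, -0.0021, 0.0499]
tool_rot: [[0.988, 0.151, 0.0], [0.151, -0.988, 0.0], [0.0, 0.0, -1.0]]
ft_force: [-2.6, 1.2, 6.2]
grip_width: 0.0152
```

Run:
```python
from h import *
w=snap('wrist','w6');d=snap('side','d6')
cv2.imwrite('pics/m6.png',np.hstack([cv2.resize(w,(400,300)),cv2.resize(d[150:255,220:360],(400,300),interpolation=cv2.INTER_CUBIC)]))
```

```text
(no output)
```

View pics/m6.png

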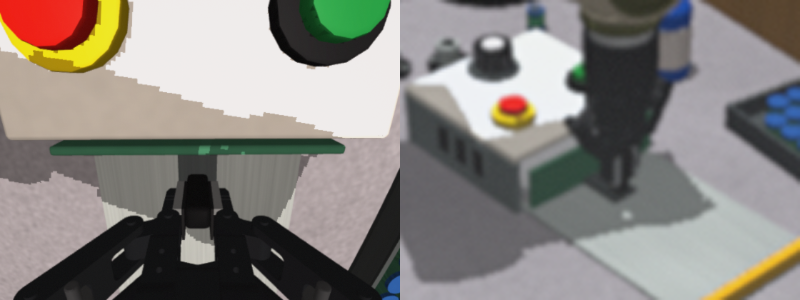

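Request:
arm_command --steps '[{"delta_pos": [0.8,-5,0],"dr": [0,0,0]},{"delta_pos": [1.5,-10,0],"dr": [0,0,0]},{"delta_pos": [1.5,-10,0],"dr": [0,0,0]},{"delta_pos": [1.5,-10,0],"dr": [0,0,0]},{"delta_pos": [1.5,-10,0],"dr": [0,0,0]},{"delta_pos": [1.5,-10,0],"dr": [0,0,0]},{"delta_pos": [1.5,-10,0],"dr": [0,0,0]},{"delta_pos": [1.5,-10,0],"dr": [0,0,0]},{"delta_pos": [1.5,-10,0],"dr": [0,0,0]},{"delta_pos": [1.5,-10,0],"dr": [0,0,0]},{"delta_pos": [1.5,-10,0],"dr": [0,0,0]},{"delta_pos": [1.5,-10,0],"dr": [0,0,0]},{"delta_pos": [1.5,-10,0],"dr": [0,0,0]},{"delta_pos": [1.5,-10,0],"dr": [0,0,0]},{"delta_pos": [1.5,-10,0],"dr": [0,0,0]},{"delta_pos": [0.8,-5,0],"dr": [0,0,0]},{"delta_pos": [0,0,0],"dr": [0,0,0]}]'

```text
time_s: 14.35
position: [0.6308, -0.1534, 0.05]
tool_rot: [[0.989, 0.151, 0.004], [0.151, -0.989, -0.002], [0.004, 0.002, -1.0]]
ft_force: [6.1, -1.6, 3.5]
grip_width: 0.0152
```

Request:
arm_command --steps '[{"delta_pos": [0.3,-2,0],"dr": [0,0,0]},{"delta_pos": [0.3,-2,0],"dr": [0,0,0]},{"delta_pos": [0,0,0],"dr": [0,0,0]}]'

```text
time_s: 14.65
position: [0.6311, -0.1553, 0.0499]
tool_rot: [[0.988, 0.152, 0.003], [0.152, -0.988, 0.001], [0.003, -0.001, -1.0]]
ft_force: [5.4, 8.0, 4.0]
grip_width: 0.0155
```

Request:
arm_command --steps '[{"delta_pos": [-1,1,0],"dr": [0,0,0]},{"delta_pos": [0,0,0],"dr": [0,0,0]},{"delta_pos": [0,0,0],"dr": [0,0,0]},{"delta_pos": [0,0,0],"dr": [0,0,0]},{"delta_pos": [0,0,0],"dr": [0,0,0]},{"delta_pos": [0,0,0],"dr": [0,0,0]},{"delta_pos": [0,0,10],"dr": [0,0,0]},{"delta_pos": [0,0,30],"dr": [0,0,0]},{"delta_pos": [0,0,35],"dr": [0,0,0]},{"delta_pos": [0,0,35],"dr": [0,0,0]},{"delta_pos": [-3,20,35],"dr": [0,0,0]},{"delta_pos": [-4,25,25],"dr": [0,0,0]},{"delta_pos": [-4,25,10],"dr": [0,0,0]},{"delta_pos": [-4,25,0],"dr": [0,0,0]},{"delta_pos": [-3,20,0],"dr": [0,0,0]},{"delta_pos": [0,0,0],"dr": [0,0,0]},{"delta_pos": [0,0,0],"dr": [0,0,0]}]' --grip 0.7

```text
time_s: 16.35
position: [0.611, -0.0401, 0.23]
tool_rot: [[0.988, 0.152, 0.001], [0.152, -0.988, -0.0], [0.001, 0.001, -1.0]]
ft_force: [-0.2, 0.0, 0.9]
grip_width: 0.0599
```

```bash
cat >> h.py <<'E'
import json
def wsnap(f):
    o=env.observe(); c=env.get_calibration('wrist'); im=snap('wrist',f)
    json.dump({k:np.array(v).tolist() for k,v in c.items()},open('pics/'+f+'.json','w'))
    print(o['position'],o['ft_force'],o['grip_width']); return im
def cal(f): return json.load(open('pics/'+f+'.json'))
E
python3 - <<'E'
from h import *
wsnap('w7')
E
```

```text
[ 0.61100798 -0.04006056  0.22998909] [-0.15612464  0.01711837  0.90746511] 0.05988052285347776
```

View pics/w7.png

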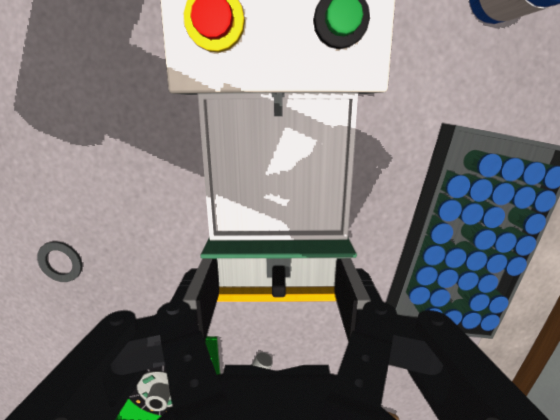

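Run:
```python
from h import *
np.set_printoptions(precision=4,suppress=True)
c=cal('w7')
for n,p,z in [('oFL',(209,238),.026),('oFR',(350,238),.026),('iFL',(214,232),.026),('iFR',(346,232),.026),('panL',(202,244),.056),('panR',(354,243),.056),('handle',(279,292),.061),('hoodL',(168,92),.072),('hoodR',(387,92),.072),('iBL',(204,95),.026),('iBR',(356,95),.026)]:print(n,at('wrist',p,z,c))
th=np.radians(8.8);ex=np.array([np.cos(th),np.sin(th),0]);ey=np.array([-np.sin(th),np.cos(th),0])
H=np.array([.6308,-.1548,0])
for d in(.125,.13): print(H+d*ey, H+(d+.17)*ey)
```

```text
oFL [ 0.5442 -0.1193  0.026 ]
oFR [ 0.706  -0.0945  0.026 ]
iFL [ 0.5493 -0.1108  0.026 ]
iFR [ 0.6997 -0.0877  0.026 ]
panL [ 0.5423 -0.1126  0.056 ]
panR [ 0.7016 -0.0869  0.056 ]
handle [ 0.6318 -0.1558  0.061 ]
hoodL [0.505  0.0354 0.072 ]
hoodR [0.6913 0.0642 0.072 ]
iBL [0.5259 0.0366 0.026 ]
iBR [0.6764 0.0598 0.026 ]
[ 0.6117 -0.0313  0.    ] [0.5857 0.1367 0.    ]
[ 0.6109 -0.0263  0.    ] [0.5849 0.1417 0.    ]
```

Request:
arm_command --steps '[{"delta_pos": [-4,15,5],"dr": [0,0,0]},{"delta_pos": [-6,29,5],"dr": [0,0,0]},{"delta_pos": [-6,29,5],"dr": [0,0,0]},{"delta_pos": [-6,29,5],"dr": [0,0,0]},{"delta_pos": [-6,29,0],"dr": [0,0,0]},{"delta_pos": [-6,29,0],"dr": [0,0,0]},{"delta_pos": [-6,29,0],"dr": [0,0,0]},{"delta_pos": [-6,29,0],"dr": [0,0,0]},{"delta_pos": [-6,29,0],"dr": [0,0,0]},{"delta_pos": [-6,29,0],"dr": [0,0,0]},{"delta_pos": [-6,29,0],"dr": [0,0,0]},{"delta_pos": [-6,29,0],"dr": [0,0,0]},{"delta_pos": [-6,25,0],"dr": [0,0,0]},{"delta_pos": [-4,21,0],"dr": [0,0,0]},{"delta_pos": [0,0,0],"dr": [0,0,0]},{"delta_pos": [0,0,0],"dr": [0,0,0]}]'

```text
time_s: 18.0
position: [0.5308, 0.34, 0.2494]
tool_rot: [[0.988, 0.152, 0.0], [0.152, -0.988, -0.0], [-0.0, 0.0, -1.0]]
ft_force: [-0.1, -0.2, 1.1]
grip_width: 0.0597
```

Run:
```python
from h import *
wsnap('w8');c=cal('w8')
for P in [(.5924,.3472,.032),(.5256,.374,.032),(.4325,.357,.032)]:print(proj('wrist',P,c))
```

```text
[0.53082316 0.33997849 0.24944542] [-0.05854981 -0.23870945  1.0861664 ] 0.05974689911258195
[331.24318104 179.90208486]
[276.48785311 147.24425822]
[190.44373931 149.92123139]
```

View pics/w8.png

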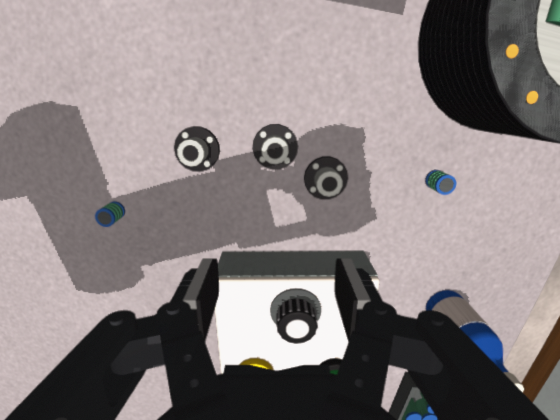

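```bash
cat >> h.py <<'E'
def shift(box,ref='pics/scene0.png',n='scene',name=None,m=30):
    r=cv2.imread(ref); im=snap(n,name or 'tmp_'+n); x,y,w=box
    t=r[y-w:y+w+1,x-w:x+w+1]; s=im[max(0,y-w-m):y+w+m+1,x-w-m:x+w+m+1]
    q=cv2.minMaxLoc(cv2.matchTemplate(s,t,cv2.TM_CCOEFF_NORMED)); return q[1],q[3][0]-m,q[3][1]-min(m,y-w)
E
python3 - <<'E'
from h import *
c=cal('w8')
for p in [(329,183),(275,150),(191,152)]:print(at('wrist',p,.032,c))
E
```

```text
[0.59062874 0.34326537 0.032     ]
[0.52444769 0.37078089 0.032     ]
[0.43326572 0.35480022 0.032     ]
```

Request:
arm_command --steps '[{"delta_pos": [20,2,0],"dr": [0,0,0]},{"delta_pos": [20,2,-20],"dr": [0,0,0]},{"delta_pos": [16,1,-30],"dr": [0,0,0]},{"delta_pos": [5,0,-30],"dr": [0,0,0]},{"delta_pos": [0,0,-30],"dr": [0,0,0]},{"delta_pos": [0,0,-30],"dr": [0,0,0]},{"delta_pos": [0,0,-30],"dr": [0,0,0]},{"delta_pos": [0,0,-25],"dr": [0,0,0]},{"delta_pos": [0,0,-12],"dr": [0,0,0]},{"delta_pos": [0,0,-6],"dr": [0,0,0]},{"delta_pos": [0,0,0],"dr": [0,0,0]},{"delta_pos": [0,0,0],"dr": [0,0,0]}]'

```text
time_s: 19.25
position: [0.5927, 0.345, 0.0377]
tool_rot: [[0.989, 0.151, 0.002], [0.151, -0.989, 0.001], [0.002, -0.0, -1.0]]
ft_force: [0.2, 0.3, -0.3]
grip_width: 0.0595
```

Request:
arm_command --steps '[{"delta_pos": [0,0,0],"dr": [0,0,0]},{"delta_pos": [0,0,0],"dr": [0,0,0]},{"delta_pos": [0,0,0],"dr": [0,0,0]},{"delta_pos": [0,0,0],"dr": [0,0,0]},{"delta_pos": [0,0,0],"dr": [0,0,0]},{"delta_pos": [0,0,0],"dr": [0,0,0]}]' --grip 0.2 --squeeze 60

```text
time_s: 19.85
position: [0.5923, 0.3452, 0.0376]
tool_rot: [[0.988, 0.151, 0.002], [0.151, -0.988, 0.001], [0.002, -0.0, -1.0]]
ft_force: [-0.8, 0.1, 5.1]
grip_width: 0.0275
```

Request:
arm_command --steps '[{"delta_pos": [0,0,8],"dr": [0,0,0]},{"delta_pos": [0,0,25],"dr": [0,0,0]},{"delta_pos": [0,0,35],"dr": [0,0,0]},{"delta_pos": [0,0,35],"dr": [0,0,0]},{"delta_pos": [0,0,35],"dr": [0,0,0]},{"delta_pos": [2,-16,24],"dr": [0,0,0]},{"delta_pos": [4,-27,0],"dr": [0,0,0]},{"delta_pos": [4,-27,0],"dr": [0,0,0]},{"delta_pos": [4,-27,0],"dr": [0,0,0]},{"delta_pos": [4,-27,0],"dr": [0,0,0]},{"delta_pos": [4,-27,0],"dr": [0,0,0]},{"delta_pos": [4,-27,0],"dr": [0,0,0]},{"delta_pos": [4,-27,0],"dr": [0,0,0]},{"delta_pos": [4,-27,0],"dr": [0,0,0]},{"delta_pos": [4,-27,0],"dr": [0,0,0]},{"delta_pos": [4,-27,0],"dr": [0,0,0]},{"delta_pos": [4,-27,0],"dr": [0,0,0]},{"delta_pos": [3,-19,0],"dr": [0,0,0]},{"delta_pos": [0,0,0],"dr": [0,0,0]}]'

```text
time_s: 21.75
position: [0.6412, 0.0107, 0.1983]
tool_rot: [[0.989, 0.149, -0.0], [0.149, -0.989, -0.0], [-0.0, 0.0, -1.0]]
ft_force: [0.1, 1.3, -1.6]
grip_width: 0.0279
```

Request:
arm_command --steps '[{"delta_pos": [0,0,-20],"dr": [0,0,0]},{"delta_pos": [0,0,-30],"dr": [0,0,0]},{"delta_pos": [0,0,-30],"dr": [0,0,0]},{"delta_pos": [0,0,-30],"dr": [0,0,0]},{"delta_pos": [0,0,-15],"dr": [0,0,0]},{"delta_pos": [0,0,0],"dr": [0,0,0]}]'

```text
time_s: 22.35
position: [0.6398, 0.0141, 0.0711]
tool_rot: [[0.988, 0.152, -0.005], [0.152, -0.988, 0.001], [-0.005, -0.002, -1.0]]
ft_force: [0.4, 0.6, -2.2]
grip_width: 0.0277
```

Request:
arm_command --steps '[{"delta_pos": [0,0,-10],"dr": [0,0,0]},{"delta_pos": [0,0,-6],"dr": [0,0,0]},{"delta_pos": [0,0,-3],"dr": [0,0,0]},{"delta_pos": [0,0,0],"dr": [0,0,0]},{"delta_pos": [0,0,0],"dr": [0,0,0]}]'

```text
time_s: 22.85
position: [0.6412, 0.013, 0.0548]
tool_rot: [[0.988, 0.151, 0.001], [0.151, -0.988, -0.0], [0.001, 0.0, -1.0]]
ft_force: [0.1, -0.4, -1.0]
grip_width: 0.0278
```

Run:
```python
from h import *
w=wsnap('w9'); wsnap('w9')
```

```text
[0.64117988 0.01298113 0.05476238] [ 0.11712369 -0.40745933 -1.04697261] 0.02778277634557891
[0.64120306 0.01293924 0.05479743] [ 0.46734492 -0.04493086 -0.89145428] 0.027797034996010276
```

Down to 0.049 and release with a small opening, then lift.

Request:
arm_command --steps '[{"delta_pos": [0,0,-4],"dr": [0,0,0]},{"delta_pos": [0,0,-1.5],"dr": [0,0,0]},{"delta_pos": [0,0,0],"dr": [0,0,0]}]'

```text
time_s: 23.25
position: [0.6409, 0.013, 0.0487]
tool_rot: [[0.988, 0.151, -0.0], [0.151, -0.988, 0.0], [-0.0, -0.0, -1.0]]
ft_force: [0.1, -0.6, -1.3]
grip_width: 0.0279
```

Request:
arm_command --steps '[{"delta_pos": [0,0,0],"dr": [0,0,0]},{"delta_pos": [0,0,0],"dr": [0,0,0]},{"delta_pos": [0,0,0],"dr": [0,0,0]},{"delta_pos": [0,0,8],"dr": [0,0,0]},{"delta_pos": [0,0,20],"dr": [0,0,0]},{"delta_pos": [0,0,35],"dr": [0,0,0]},{"delta_pos": [0,0,40],"dr": [0,0,0]},{"delta_pos": [-15,0,40],"dr": [0,0,0]},{"delta_pos": [-20,-20,20],"dr": [0,0,0]},{"delta_pos": [0,0,0],"dr": [0,0,0]},{"delta_pos": [0,0,0],"dr": [0,0,0]}]' --grip 0.5

```text
time_s: 24.35
position: [0.6059, -0.0071, 0.2123]
tool_rot: [[0.989, 0.15, 0.001], [0.15, -0.989, -0.0], [0.001, 0.0, -1.0]]
ft_force: [0.7, 0.5, -0.4]
grip_width: 0.0429
```

Run:
```python
from h import *
w=wsnap('w10')
print('B',shift((394,356,12)),'C',shift((421,328,12)))
for P in [(.6412,.013,.043)]: print(proj('wrist',P,cal('w10')))
s=cv2.imread('pics/tmp_scene.png')
cv2.imwrite('pics/m10.png',np.hstack([cv2.resize(w,(400,300)),cv2.resize(s,(400,300))]))
```

```text
[ 0.60592984 -0.00709788  0.21230689] [ 0.74022519  0.48875493 -0.41133633] 0.04289373000528992
B (0.9997687935829163, 0, 0) C (0.999772310256958, 0, 0)
[315.64095129 175.25007491]
```

View pics/m10.png

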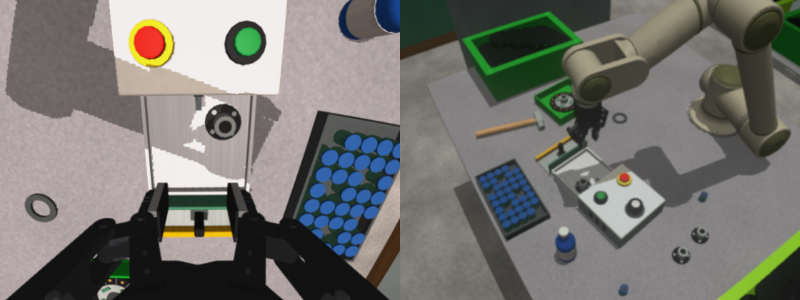

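Request:
arm_command --steps '[{"delta_pos": [-3,15,0],"dr": [0,0,0]},{"delta_pos": [-6,29,0],"dr": [0,0,0]},{"delta_pos": [-6,29,0],"dr": [0,0,0]},{"delta_pos": [-6,29,0],"dr": [0,0,0]},{"delta_pos": [-6,29,0],"dr": [0,0,0]},{"delta_pos": [-6,29,0],"dr": [0,0,0]},{"delta_pos": [-6,29,0],"dr": [0,0,0]},{"delta_pos": [-6,29,0],"dr": [0,0,0]},{"delta_pos": [-6,29,0],"dr": [0,0,0]},{"delta_pos": [-6,29,0],"dr": [0,0,0]},{"delta_pos": [-6,29,0],"dr": [0,0,0]},{"delta_pos": [-6,29,0],"dr": [0,0,0]},{"delta_pos": [-6,25,0],"dr": [0,0,0]},{"delta_pos": [-6,20,0],"dr": [0,0,0]},{"delta_pos": [0,0,-20],"dr": [0,0,0]},{"delta_pos": [0,0,-30],"dr": [0,0,0]},{"delta_pos": [0,0,-30],"dr": [0,0,0]},{"delta_pos": [0,0,-20],"dr": [0,0,0]},{"delta_pos": [0,0,0],"dr": [0,0,0]},{"delta_pos": [0,0,0],"dr": [0,0,0]}]' --grip 0.7

```text
time_s: 26.5
position: [0.5246, 0.3729, 0.112]
tool_rot: [[0.988, 0.152, -0.0], [0.152, -0.988, 0.0], [-0.0, -0.0, -1.0]]
ft_force: [-0.6, 1.0, 0.9]
grip_width: 0.0597
```

Request:
arm_command --steps '[{"delta_pos": [0,0,-20],"dr": [0,0,0]},{"delta_pos": [0,0,-25],"dr": [0,0,0]},{"delta_pos": [0,0,-15],"dr": [0,0,0]},{"delta_pos": [0,0,-10],"dr": [0,0,0]},{"delta_pos": [0,0,-5],"dr": [0,0,0]},{"delta_pos": [0,0,0],"dr": [0,0,0]}]'

```text
time_s: 27.1
position: [0.5252, 0.3723, 0.0372]
tool_rot: [[0.988, 0.151, 0.001], [0.151, -0.988, 0.0], [0.001, -0.0, -1.0]]
ft_force: [-1.1, -0.3, 0.3]
grip_width: 0.0596
```

Request:
arm_command --steps '[{"delta_pos": [0,0,0],"dr": [0,0,0]},{"delta_pos": [0,0,0],"dr": [0,0,0]},{"delta_pos": [0,0,0],"dr": [0,0,0]},{"delta_pos": [0,0,0],"dr": [0,0,0]},{"delta_pos": [0,0,0],"dr": [0,0,0]},{"delta_pos": [0,0,0],"dr": [0,0,0]},{"delta_pos": [0,0,8],"dr": [0,0,0]},{"delta_pos": [0,0,25],"dr": [0,0,0]},{"delta_pos": [0,0,35],"dr": [0,0,0]},{"delta_pos": [0,0,35],"dr": [0,0,0]},{"delta_pos": [0,0,35],"dr": [0,0,0]},{"delta_pos": [0,0,24],"dr": [0,0,0]},{"delta_pos": [0,0,0],"dr": [0,0,0]}]' --grip 0.2 --squeeze 60

```text
time_s: 28.4
position: [0.526, 0.3726, 0.2035]
tool_rot: [[0.988, 0.151, 0.007], [0.151, -0.988, 0.004], [0.008, -0.002, -1.0]]
ft_force: [-0.1, 0.1, -0.5]
grip_width: 0.0172
```

Request:
arm_command --steps '[{"delta_pos": [2,-16,0],"dr": [0,0,0]},{"delta_pos": [4,-28,0],"dr": [0,0,0]},{"delta_pos": [4,-28,0],"dr": [0,0,0]},{"delta_pos": [4,-28,0],"dr": [0,0,0]},{"delta_pos": [4,-28,0],"dr": [0,0,0]},{"delta_pos": [4,-28,0],"dr": [0,0,0]},{"delta_pos": [4,-28,0],"dr": [0,0,0]},{"delta_pos": [4,-28,0],"dr": [0,0,0]},{"delta_pos": [4,-28,0],"dr": [0,0,0]},{"delta_pos": [4,-28,0],"dr": [0,0,0]},{"delta_pos": [4,-28,0],"dr": [0,0,0]},{"delta_pos": [4,-28,0],"dr": [0,0,0]},{"delta_pos": [1,-26,0],"dr": [0,0,0]},{"delta_pos": [0,-20,0],"dr": [0,0,0]},{"delta_pos": [0,0,-20],"dr": [0,0,0]},{"delta_pos": [0,0,-30],"dr": [0,0,0]},{"delta_pos": [0,0,-30],"dr": [0,0,0]},{"delta_pos": [0,0,-25],"dr": [0,0,0]},{"delta_pos": [0,0,0],"dr": [0,0,0]},{"delta_pos": [0,0,0],"dr": [0,0,0]}]'

```text
time_s: 30.4
position: [0.5716, 0.0015, 0.0937]
tool_rot: [[0.989, 0.151, -0.001], [0.151, -0.989, 0.0], [-0.001, -0.0, -1.0]]
ft_force: [0.6, 0.9, 0.2]
grip_width: 0.017
```

Run:
```python
from h import *
print('B',shift((394,356,12)),'C',shift((421,328,12)))
s=cv2.imread('pics/tmp_scene.png');a=cv2.imread('pics/s4.png')
w=cv2.imread('pics/w10.png')
cv2.imwrite('pics/m11.png',np.hstack([cv2.resize(s[150:420,200:480],None,fx=2,fy=2,interpolation=cv2.INTER_CUBIC)]))
```

```text
B (0.9655683636665344, 10, 8) C (0.9997506141662598, 0, 0)
```

View pics/m11.png

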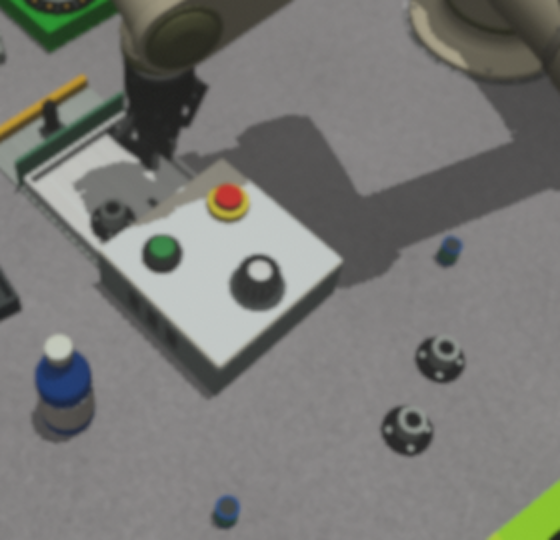

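Run:
```python
from h import *
o=at('scene',(395.67,352),.032)
for d in [(10,8),(10.3,7.7),(9.7,8.3)]: print(at('scene',(395.67+d[0],352+d[1]),.032)-o+np.array([.525,.3723,0]))
# find in the side view too
r=cv2.imread('pics/side0.png');im=snap('side','d11')
d=cv2.absdiff(r,im).max(2); print('side',shift((216,171,10),'pics/side0.png','side','d11'), at('side',(160+168/3-.33,150+50/3-.33),.032))
```

```text
[ 5.19400516e-01  3.97103653e-01 -1.11022302e-16]
[0.51844973 0.39696377 0.        ]
[0.5203505  0.39724349 0.        ]
side (0.9381357431411743, -5, -2) [0.5259261  0.37384629 0.032     ]
```

Request:
arm_command --steps '[{"delta_pos": [0,0,30],"dr": [0,0,0]},{"delta_pos": [0,0,40],"dr": [0,0,0]},{"delta_pos": [0,0,40],"dr": [0,0,0]},{"delta_pos": [-3,15,40],"dr": [0,0,0]},{"delta_pos": [-4,29,6],"dr": [0,0,0]},{"delta_pos": [-4,29,0],"dr": [0,0,0]},{"delta_pos": [-4,29,0],"dr": [0,0,0]},{"delta_pos": [-4,29,0],"dr": [0,0,0]},{"delta_pos": [-4,29,0],"dr": [0,0,0]},{"delta_pos": [-4,29,0],"dr": [0,0,0]},{"delta_pos": [-4,29,0],"dr": [0,0,0]},{"delta_pos": [-4,29,0],"dr": [0,0,0]},{"delta_pos": [-4,29,0],"dr": [0,0,0]},{"delta_pos": [-4,29,0],"dr": [0,0,0]},{"delta_pos": [-4,29,0],"dr": [0,0,0]},{"delta_pos": [0,29,0],"dr": [0,0,0]},{"delta_pos": [0,0,0],"dr": [0,0,0]},{"delta_pos": [0,0,0],"dr": [0,0,0]}]' --grip 0.7

```text
time_s: 32.4
position: [0.5248, 0.3651, 0.2503]
tool_rot: [[0.988, 0.152, 0.001], [0.152, -0.988, -0.0], [0.001, 0.0, -1.0]]
ft_force: [-0.9, 0.3, 0.6]
grip_width: 0.06
```

Run:
```python
from h import *
im=wsnap('w12');r=cv2.imread('pics/w8.png')
q=cv2.minMaxLoc(cv2.matchTemplate(im[60:260,100:450],r[121:170,250:299],cv2.TM_CCOEFF_NORMED)); p=(q[3][0]+100+25,q[3][1]+60+29)
print(q[1],p,at('wrist',p,.032,cal('w12')),proj('wrist',(.519,.397,.032),cal('w12')))
q=cv2.minMaxLoc(cv2.matchTemplate(im[60:260,100:250],r[125:173,172:221],cv2.TM_CCOEFF_NORMED)); p=(q[3][0]+100+19,q[3][1]+60+27)
print('C',q[1],p,at('wrist',p,.032,cal('w12')))
```

```text
[0.52476008 0.36508932 0.25026193] [-0.86862366  0.27486174  0.64398404] 0.0599957309460735
0.9287287592887878 (274, 150) [0.5174474  0.39565334 0.032     ] [275.58464645 149.0012607 ]
C 0.8687167167663574 (195, 174) [0.43333625 0.35555379 0.032     ]
```

Request:
arm_command --steps '[{"delta_pos": [-3,15,-15],"dr": [0,0,0]},{"delta_pos": [-3,16,-25],"dr": [0,0,0]},{"delta_pos": [0,0,-30],"dr": [0,0,0]},{"delta_pos": [0,0,-30],"dr": [0,0,0]},{"delta_pos": [0,0,-30],"dr": [0,0,0]},{"delta_pos": [0,0,-30],"dr": [0,0,0]},{"delta_pos": [0,0,-25],"dr": [0,0,0]},{"delta_pos": [0,0,-15],"dr": [0,0,0]},{"delta_pos": [0,0,-8],"dr": [0,0,0]},{"delta_pos": [0,0,-5],"dr": [0,0,0]},{"delta_pos": [0,0,0],"dr": [0,0,0]},{"delta_pos": [0,0,0],"dr": [0,0,0]}]'

```text
time_s: 33.65
position: [0.5193, 0.3962, 0.0375]
tool_rot: [[0.989, 0.151, 0.001], [0.151, -0.989, 0.001], [0.001, -0.0, -1.0]]
ft_force: [-0.1, 0.2, 0.2]
grip_width: 0.0602
```

Request:
arm_command --steps '[{"delta_pos": [0,0,0],"dr": [0,0,0]},{"delta_pos": [0,0,0],"dr": [0,0,0]},{"delta_pos": [0,0,0],"dr": [0,0,0]},{"delta_pos": [0,0,0],"dr": [0,0,0]},{"delta_pos": [0,0,0],"dr": [0,0,0]},{"delta_pos": [0,0,0],"dr": [0,0,0]}]' --grip 0.2 --squeeze 60

```text
time_s: 34.25
position: [0.5192, 0.3962, 0.0378]
tool_rot: [[0.988, 0.151, 0.001], [0.151, -0.988, 0.001], [0.001, -0.0, -1.0]]
ft_force: [-0.6, -0.0, 6.0]
grip_width: 0.0277
```

Held. Lift, then carry to (0.572, 0.002): delta (53, −394).

Request:
arm_command --steps '[{"delta_pos": [0,0,8],"dr": [0,0,0]},{"delta_pos": [0,0,25],"dr": [0,0,0]},{"delta_pos": [0,0,35],"dr": [0,0,0]},{"delta_pos": [0,0,35],"dr": [0,0,0]},{"delta_pos": [0,0,35],"dr": [0,0,0]},{"delta_pos": [0,0,24],"dr": [0,0,0]},{"delta_pos": [2,-16,0],"dr": [0,0,0]},{"delta_pos": [4,-28,0],"dr": [0,0,0]},{"delta_pos": [4,-28,0],"dr": [0,0,0]},{"delta_pos": [4,-28,0],"dr": [0,0,0]},{"delta_pos": [4,-28,0],"dr": [0,0,0]},{"delta_pos": [4,-28,0],"dr": [0,0,0]},{"delta_pos": [4,-28,0],"dr": [0,0,0]},{"delta_pos": [0,0,0],"dr": [0,0,0]}]'

```text
time_s: 35.65
position: [0.545, 0.2085, 0.1977]
tool_rot: [[0.989, 0.148, -0.002], [0.148, -0.989, -0.001], [-0.002, 0.001, -1.0]]
ft_force: [0.8, 0.9, -1.8]
grip_width: 0.0276
```

Request:
arm_command --steps '[{"delta_pos": [4,-28,0],"dr": [0,0,0]},{"delta_pos": [4,-28,0],"dr": [0,0,0]},{"delta_pos": [4,-28,0],"dr": [0,0,0]},{"delta_pos": [4,-28,0],"dr": [0,0,0]},{"delta_pos": [4,-28,0],"dr": [0,0,0]},{"delta_pos": [4,-28,0],"dr": [0,0,0]},{"delta_pos": [3,-26,0],"dr": [0,0,0]},{"delta_pos": [0,-16,0],"dr": [0,0,0]},{"delta_pos": [0,0,-20],"dr": [0,0,0]},{"delta_pos": [0,0,-30],"dr": [0,0,0]},{"delta_pos": [0,0,-30],"dr": [0,0,0]},{"delta_pos": [0,0,-30],"dr": [0,0,0]},{"delta_pos": [0,0,-15],"dr": [0,0,0]},{"delta_pos": [0,0,0],"dr": [0,0,0]},{"delta_pos": [0,0,0],"dr": [0,0,0]}]'

```text
time_s: 37.15
position: [0.572, 0.0023, 0.0741]
tool_rot: [[0.988, 0.152, -0.0], [0.152, -0.988, 0.0], [-0.0, -0.0, -1.0]]
ft_force: [-0.6, 0.5, -1.1]
grip_width: 0.0276
```

Request:
arm_command --steps '[{"delta_pos": [0,0,-10],"dr": [0,0,0]},{"delta_pos": [0,0,-8],"dr": [0,0,0]},{"delta_pos": [0,0,-4],"dr": [0,0,0]},{"delta_pos": [0,0,-3],"dr": [0,0,0]},{"delta_pos": [0,0,0],"dr": [0,0,0]},{"delta_pos": [0,0,0],"dr": [0,0,0]}]'

```text
time_s: 37.75
position: [0.5721, 0.002, 0.0489]
tool_rot: [[0.989, 0.151, 0.0], [0.151, -0.989, -0.0], [0.0, 0.0, -1.0]]
ft_force: [0.3, -0.0, -1.7]
grip_width: 0.0272
```

Request:
arm_command --steps '[{"delta_pos": [0,0,0],"dr": [0,0,0]},{"delta_pos": [0,0,0],"dr": [0,0,0]},{"delta_pos": [0,0,0],"dr": [0,0,0]},{"delta_pos": [0,0,8],"dr": [0,0,0]},{"delta_pos": [0,0,20],"dr": [0,0,0]},{"delta_pos": [0,0,35],"dr": [0,0,0]},{"delta_pos": [0,0,40],"dr": [0,0,0]},{"delta_pos": [0,0,40],"dr": [0,0,0]},{"delta_pos": [0,0,20],"dr": [0,0,0]},{"delta_pos": [0,0,0],"dr": [0,0,0]},{"delta_pos": [0,0,0],"dr": [0,0,0]}]' --grip 0.5

```text
time_s: 38.85
position: [0.5717, 0.0021, 0.2118]
tool_rot: [[0.988, 0.151, 0.0], [0.151, -0.988, 0.0], [0.0, -0.0, -1.0]]
ft_force: [-0.6, 0.2, -0.2]
grip_width: 0.0426
```

Run:
```python
from h import *
w=wsnap('w13')
print('C',shift((421,328,12),name='s13'))
```

```text
[0.57168984 0.00206618 0.21178643] [-0.60638516  0.2069731  -0.15221604] 0.04258300355157237
C (0.9997588396072388, 0, 0)
```

Request:
arm_command --steps '[{"delta_pos": [-5,13,0],"dr": [0,0,0]},{"delta_pos": [-10,25,0],"dr": [0,0,0]},{"delta_pos": [-10,25,0],"dr": [0,0,0]},{"delta_pos": [-10,26,0],"dr": [0,0,0]},{"delta_pos": [-10,26,0],"dr": [0,0,0]},{"delta_pos": [-10,26,0],"dr": [0,0,0]},{"delta_pos": [-10,26,0],"dr": [0,0,0]},{"delta_pos": [-10,26,0],"dr": [0,0,0]},{"delta_pos": [-10,26,0],"dr": [0,0,0]},{"delta_pos": [-10,26,0],"dr": [0,0,0]},{"delta_pos": [-10,26,0],"dr": [0,0,0]},{"delta_pos": [-10,26,0],"dr": [0,0,0]},{"delta_pos": [-10,25,0],"dr": [0,0,0]},{"delta_pos": [-8,18,0],"dr": [0,0,0]},{"delta_pos": [-5,14,0],"dr": [0,0,0]},{"delta_pos": [0,0,-20],"dr": [0,0,0]},{"delta_pos": [0,0,-30],"dr": [0,0,0]},{"delta_pos": [0,0,-30],"dr": [0,0,0]},{"delta_pos": [0,0,-20],"dr": [0,0,0]},{"delta_pos": [0,0,0],"dr": [0,0,0]}]' --grip 0.7

```text
time_s: 40.95
position: [0.4325, 0.3555, 0.109]
tool_rot: [[0.988, 0.151, -0.006], [0.151, -0.989, -0.003], [-0.006, 0.002, -1.0]]
ft_force: [-0.4, -0.6, 0.4]
grip_width: 0.0599
```

Run:
```python
from h import *
w=wsnap('w14')
print('C',shift((421,328,8),name='s14'))
```

```text
[0.43246861 0.35547865 0.10904265] [-0.40311647 -0.55706686  0.38919073] 0.0598946174665884
C (0.8675804138183594, 0, 1)
```

Request:
arm_command --steps '[{"delta_pos": [0,0,-20],"dr": [0,0,0]},{"delta_pos": [0,0,-22],"dr": [0,0,0]},{"delta_pos": [0,0,-17],"dr": [0,0,0]},{"delta_pos": [0,0,-10],"dr": [0,0,0]},{"delta_pos": [0,0,-5],"dr": [0,0,0]},{"delta_pos": [0,0,0],"dr": [0,0,0]},{"delta_pos": [0,0,0],"dr": [0,0,0]}]'

```text
time_s: 41.75
position: [0.4344, 0.3563, 0.0387]
tool_rot: [[0.988, 0.151, 0.001], [0.151, -0.988, 0.001], [0.001, -0.001, -1.0]]
ft_force: [-0.8, 0.1, -0.2]
grip_width: 0.0601
```

Request:
arm_command --steps '[{"delta_pos": [0,0,0],"dr": [0,0,0]},{"delta_pos": [0,0,0],"dr": [0,0,0]},{"delta_pos": [0,0,0],"dr": [0,0,0]},{"delta_pos": [0,0,0],"dr": [0,0,0]},{"delta_pos": [0,0,0],"dr": [0,0,0]},{"delta_pos": [0,0,0],"dr": [0,0,0]}]' --grip 0.2 --squeeze 60

```text
time_s: 42.35
position: [0.4341, 0.3561, 0.0387]
tool_rot: [[0.988, 0.151, 0.001], [0.151, -0.988, 0.001], [0.001, -0.0, -1.0]]
ft_force: [-1.3, -0.6, 5.5]
grip_width: 0.0279
```

Request:
arm_command --steps '[{"delta_pos": [0,0,8],"dr": [0,0,0]},{"delta_pos": [0,0,25],"dr": [0,0,0]},{"delta_pos": [0,0,35],"dr": [0,0,0]},{"delta_pos": [0,0,35],"dr": [0,0,0]},{"delta_pos": [0,0,35],"dr": [0,0,0]},{"delta_pos": [0,0,24],"dr": [0,0,0]},{"delta_pos": [5,-13,0],"dr": [0,0,0]},{"delta_pos": [10,-27,0],"dr": [0,0,0]},{"delta_pos": [10,-27,0],"dr": [0,0,0]},{"delta_pos": [10,-28,0],"dr": [0,0,0]},{"delta_pos": [10,-28,0],"dr": [0,0,0]},{"delta_pos": [10,-28,0],"dr": [0,0,0]},{"delta_pos": [10,-28,0],"dr": [0,0,0]},{"delta_pos": [10,-28,0],"dr": [0,0,0]},{"delta_pos": [0,0,0],"dr": [0,0,0]}]'

```text
time_s: 43.85
position: [0.5096, 0.1456, 0.1988]
tool_rot: [[0.989, 0.147, -0.002], [0.147, -0.989, -0.001], [-0.002, 0.001, -1.0]]
ft_force: [-0.8, 1.5, -0.7]
grip_width: 0.0275
```

Request:
arm_command --steps '[{"delta_pos": [10,-28,0],"dr": [0,0,0]},{"delta_pos": [10,-28,0],"dr": [0,0,0]},{"delta_pos": [10,-28,0],"dr": [0,0,0]},{"delta_pos": [10,-28,0],"dr": [0,0,0]},{"delta_pos": [10,-28,0],"dr": [0,0,0]},{"delta_pos": [10,-28,0],"dr": [0,0,0]},{"delta_pos": [9,-28,0],"dr": [0,0,0]},{"delta_pos": [5,-20,0],"dr": [0,0,0]},{"delta_pos": [0,0,-20],"dr": [0,0,0]},{"delta_pos": [0,0,-30],"dr": [0,0,0]},{"delta_pos": [0,0,-30],"dr": [0,0,0]},{"delta_pos": [0,0,-30],"dr": [0,0,0]},{"delta_pos": [0,0,-15],"dr": [0,0,0]},{"delta_pos": [0,0,0],"dr": [0,0,0]},{"delta_pos": [0,0,0],"dr": [0,0,0]}]'

```text
time_s: 45.35
position: [0.5829, -0.0669, 0.0749]
tool_rot: [[0.988, 0.151, -0.0], [0.151, -0.988, 0.0], [-0.0, -0.0, -1.0]]
ft_force: [0.1, 0.4, -1.2]
grip_width: 0.0276
```

Request:
arm_command --steps '[{"delta_pos": [0,0,-10],"dr": [0,0,0]},{"delta_pos": [0,0,-8],"dr": [0,0,0]},{"delta_pos": [0,0,-4],"dr": [0,0,0]},{"delta_pos": [0,0,-3],"dr": [0,0,0]},{"delta_pos": [0,0,0],"dr": [0,0,0]},{"delta_pos": [0,0,0],"dr": [0,0,0]}]'

```text
time_s: 45.95
position: [0.5831, -0.067, 0.0499]
tool_rot: [[0.988, 0.151, 0.0], [0.151, -0.988, -0.0], [0.0, 0.0, -1.0]]
ft_force: [-0.4, -0.2, -1.8]
grip_width: 0.0276
```

Request:
arm_command --steps '[{"delta_pos": [0,0,0],"dr": [0,0,0]},{"delta_pos": [0,0,0],"dr": [0,0,0]},{"delta_pos": [0,0,0],"dr": [0,0,0]},{"delta_pos": [0,0,8],"dr": [0,0,0]},{"delta_pos": [0,0,20],"dr": [0,0,0]},{"delta_pos": [0,0,35],"dr": [0,0,0]},{"delta_pos": [0,0,40],"dr": [0,0,0]},{"delta_pos": [10,0,40],"dr": [0,0,0]},{"delta_pos": [20,0,20],"dr": [0,0,0]},{"delta_pos": [0,0,0],"dr": [0,0,0]},{"delta_pos": [0,0,0],"dr": [0,0,0]}]' --grip 0.5

```text
time_s: 47.05
position: [0.6126, -0.0668, 0.2126]
tool_rot: [[0.988, 0.152, -0.0], [0.152, -0.988, 0.0], [-0.0, -0.0, -1.0]]
ft_force: [0.6, -0.0, -0.5]
grip_width: 0.0428
```

Run:
```python
from h import *
w=wsnap('w15');c=cal('w15');r=cv2.imread('pics/w10.png')
# template: hub in w10 at (316,175)
t=r[152:204,290:342]
for P in [(.6412,.013,.043),(.572,.002,.043),(.5828,-.067,.043)]:
    u,v=proj('wrist',P,c).round().astype(int); s=w[v-43:v+49,u-46:u+46]
    q=cv2.minMaxLoc(cv2.matchTemplate(s,t,cv2.TM_CCOEFF_NORMED)); print((u,v),q[1],q[3][0]-20,q[3][1]-20)
print('handle',proj('wrist',(.6308,-.1548,.061),c))
```

```text
[ 0.61259446 -0.06683744  0.21262861] [ 0.63140021 -0.00349536 -0.49079656] 0.042777949060184096
(np.int64(321), np.int64(111)) 0.5998575687408447 0 2
(np.int64(244), np.int64(111)) 0.6266376376152039 8 6
(np.int64(246), np.int64(185)) 0.7821904420852661 6 -1
handle [281.08326869 279.04802868]
```

Request:
arm_command --steps '[{"delta_pos": [5,-24,0],"dr": [0,0,0]},{"delta_pos": [5,-24,0],"dr": [0,0,0]},{"delta_pos": [5,-24,0],"dr": [0,0,0]},{"delta_pos": [3,-16,0],"dr": [0,0,0]},{"delta_pos": [0,0,-20],"dr": [0,0,0]},{"delta_pos": [0,0,-30],"dr": [0,0,0]},{"delta_pos": [0,0,-30],"dr": [0,0,0]},{"delta_pos": [0,0,-30],"dr": [0,0,0]},{"delta_pos": [0,0,-25],"dr": [0,0,0]},{"delta_pos": [0,0,-15],"dr": [0,0,0]},{"delta_pos": [0,0,-9],"dr": [0,0,0]},{"delta_pos": [0,0,-4],"dr": [0,0,0]},{"delta_pos": [0,0,0],"dr": [0,0,0]},{"delta_pos": [0,0,0],"dr": [0,0,0]}]'

```text
time_s: 48.5
position: [0.6313, -0.1551, 0.0506]
tool_rot: [[0.988, 0.151, 0.001], [0.151, -0.988, -0.0], [0.001, 0.001, -1.0]]
ft_force: [0.5, 0.5, 0.4]
grip_width: 0.0429
```

Request:
arm_command --steps '[{"delta_pos": [0,0,0],"dr": [0,0,0]},{"delta_pos": [0,0,0],"dr": [0,0,0]},{"delta_pos": [0,0,0],"dr": [0,0,0]},{"delta_pos": [0,0,0],"dr": [0,0,0]},{"delta_pos": [0,0,0],"dr": [0,0,0]},{"delta_pos": [0,0,0],"dr": [0,0,0]}]' --grip 0 --squeeze 50

```text
time_s: 49.1
position: [0.6312, -0.1551, 0.0505]
tool_rot: [[0.988, 0.151, 0.001], [0.151, -0.988, -0.001], [0.001, 0.001, -1.0]]
ft_force: [-1.2, 1.0, 5.3]
grip_width: 0.0155
```

Request:
arm_command --steps '[{"delta_pos": [-0.3,2,0],"dr": [0,0,0]},{"delta_pos": [-0.8,5,0],"dr": [0,0,0]},{"delta_pos": [-1.2,8,0],"dr": [0,0,0]},{"delta_pos": [-1.6,10,0],"dr": [0,0,0]},{"delta_pos": [-1.5,10,0],"dr": [0,0,0]},{"delta_pos": [-1.6,10,0],"dr": [0,0,0]},{"delta_pos": [-1.5,10,0],"dr": [0,0,0]},{"delta_pos": [-1.6,10,0],"dr": [0,0,0]},{"delta_pos": [-1.5,10,0],"dr": [0,0,0]},{"delta_pos": [-1.6,10,0],"dr": [0,0,0]},{"delta_pos": [-1.5,10,0],"dr": [0,0,0]},{"delta_pos": [-1.6,10,0],"dr": [0,0,0]},{"delta_pos": [-1.5,10,0],"dr": [0,0,0]},{"delta_pos": [-1.6,10,0],"dr": [0,0,0]},{"delta_pos": [-1.5,10,0],"dr": [0,0,0]},{"delta_pos": [-1.6,10,0],"dr": [0,0,0]},{"delta_pos": [-1.2,8,0],"dr": [0,0,0]},{"delta_pos": [-0.8,5,0],"dr": [0,0,0]},{"delta_pos": [-0.6,4,0],"dr": [0,0,0]},{"delta_pos": [0,0,0],"dr": [0,0,0]}]'

```text
time_s: 51.1
position: [0.6054, 0.0076, 0.0505]
tool_rot: [[0.988, 0.152, -0.001], [0.152, -0.988, 0.0], [-0.001, -0.0, -1.0]]
ft_force: [-4.5, 1.3, 8.8]
grip_width: 0.0155
```

Request:
arm_command --steps '[{"delta_pos": [-0.3,2,0],"dr": [0,0,0]},{"delta_pos": [-0.3,2,0],"dr": [0,0,0]},{"delta_pos": [-0.3,2,0],"dr": [0,0,0]},{"delta_pos": [0,0,0],"dr": [0,0,0]}]'

```text
time_s: 51.5
position: [0.6046, 0.0128, 0.0505]
tool_rot: [[0.988, 0.152, -0.001], [0.152, -0.988, -0.001], [-0.001, 0.001, -1.0]]
ft_force: [-4.6, -1.7, 8.0]
grip_width: 0.0151
```

Request:
arm_command --steps '[{"delta_pos": [-0.2,1,0],"dr": [0,0,0]},{"delta_pos": [-0.1,1,0],"dr": [0,0,0]},{"delta_pos": [0,0,0],"dr": [0,0,0]}]'

```text
time_s: 51.8
position: [0.6046, 0.0129, 0.0505]
tool_rot: [[0.988, 0.151, -0.0], [0.151, -0.988, -0.004], [-0.001, 0.004, -1.0]]
ft_force: [-4.8, -12.3, 7.7]
grip_width: 0.0153
```

Request:
arm_command --steps '[{"delta_pos": [0.2,-1.5,0],"dr": [0,0,0]},{"delta_pos": [0,0,0],"dr": [0,0,0]},{"delta_pos": [0,0,0],"dr": [0,0,0]}]'

```text
time_s: 52.1
position: [0.6045, 0.0129, 0.0505]
tool_rot: [[0.988, 0.151, -0.0], [0.151, -0.988, -0.001], [-0.001, 0.001, -1.0]]
ft_force: [-4.8, -4.3, 7.6]
grip_width: 0.0156
```

Request:
arm_command --steps '[{"delta_pos": [0,0,0],"dr": [0,0,0]},{"delta_pos": [0,0,0],"dr": [0,0,0]},{"delta_pos": [0,0,0],"dr": [0,0,0]},{"delta_pos": [0,0,0],"dr": [0,0,0]},{"delta_pos": [0,0,10],"dr": [0,0,0]},{"delta_pos": [0,0,30],"dr": [0,0,0]},{"delta_pos": [0,0,40],"dr": [0,0,0]},{"delta_pos": [0,0,40],"dr": [0,0,0]},{"delta_pos": [0,0,30],"dr": [0,0,0]},{"delta_pos": [0,0,0],"dr": [0,0,0]},{"delta_pos": [0,0,0],"dr": [0,0,0]}]' --grip 0.5

```text
time_s: 53.2
position: [0.6048, 0.0136, 0.2005]
tool_rot: [[0.988, 0.151, 0.001], [0.151, -0.988, -0.0], [0.001, 0.0, -1.0]]
ft_force: [-0.1, 0.3, -1.5]
grip_width: 0.043
```

Run:
```python
from h import *
np.set_printoptions(precision=4,suppress=True)
def g(im,lo,hi):
    h=cv2.cvtColor(im,cv2.COLOR_BGR2HSV); m=cv2.inRange(h,lo,hi)
    n,l,s,c=cv2.connectedComponentsWithStats(m); return [(c[i].round(1),s[i][:5]) for i in np.argsort(-s[1:,4])[:3]+1]
for f in ('w15','w16','w10'):
    im=wsnap('w16') if f=='w16' else cv2.imread(f'pics/{f}.png')
    for nm,lo,hi in [('g',(45,120,60),(80,255,255)),('r',(0,150,90),(8,255,255))]:
        for c,s in g(im,lo,hi):
            if s[4]>300: print(f,nm,c,s,at('wrist',c,.094,cal(f)))
```

```text
w15 g [ 86.3 340.6] [ 70 327  41  35 582] [ 0.4446 -0.2374  0.094 ]
[0.6048 0.0136 0.2005] [-0.0713  0.2867 -1.5107] 0.04299964345797967
w16 g [345.2  87.3] [ 326   67   40   41 1283] [0.638  0.1119 0.094 ]
w16 g [163.  395.1] [139 381  43  28 799] [ 0.5199 -0.2029  0.094 ]
w16 r [204.2  88.3] [ 183   66   44   45 1559] [0.5411 0.0964 0.094 ]
w10 g [346.2  58.2] [ 327   38   39   41 1235] [0.6382 0.1116 0.094 ]
w10 g [170.7 378.7] [153 363  29  27 476] [ 0.525  -0.2128  0.094 ]
w10 r [208.8  59.2] [ 188   37   43   45 1514] [0.5412 0.0961 0.094 ]
```

Request:
arm_command --steps '[{"delta_pos": [8,24,0],"dr": [0,0,0]},{"delta_pos": [9,26,0],"dr": [0,0,0]},{"delta_pos": [9,26,0],"dr": [0,0,0]},{"delta_pos": [7,22,0],"dr": [0,0,0]},{"delta_pos": [0,0,-20],"dr": [0,0,0]},{"delta_pos": [0,0,-30],"dr": [0,0,0]},{"delta_pos": [0,0,-20],"dr": [0,0,0]},{"delta_pos": [0,0,-5],"dr": [0,0,0]},{"delta_pos": [0,0,0],"dr": [0,0,0]},{"delta_pos": [0,0,0],"dr": [0,0,0]},{"delta_pos": [0,0,0],"dr": [0,0,0]}]' --grip 0

```text
time_s: 54.35
position: [0.6383, 0.1115, 0.126]
tool_rot: [[0.989, 0.151, 0.002], [0.151, -0.989, 0.0], [0.002, 0.0, -1.0]]
ft_force: [0.1, -0.4, 0.0]
grip_width: 0.0001
```

Request:
arm_command --steps '[{"delta_pos": [0,0,-4],"dr": [0,0,0]},{"delta_pos": [0,0,-4],"dr": [0,0,0]},{"delta_pos": [0,0,0],"dr": [0,0,0]}]'

```text
time_s: 54.65
position: [0.6377, 0.1115, 0.1163]
tool_rot: [[0.989, 0.151, -0.001], [0.151, -0.989, 0.0], [-0.001, -0.0, -1.0]]
ft_force: [-0.8, -1.1, -0.8]
grip_width: 0.0
```

Request:
arm_command --steps '[{"delta_pos": [0,0,-2],"dr": [0,0,0]},{"delta_pos": [0,0,-2],"dr": [0,0,0]},{"delta_pos": [0,0,-1],"dr": [0,0,0]},{"delta_pos": [0,0,0],"dr": [0,0,0]}]'

```text
time_s: 55.05
position: [0.6379, 0.1115, 0.112]
tool_rot: [[0.988, 0.151, 0.0], [0.151, -0.988, -0.0], [0.0, 0.0, -1.0]]
ft_force: [-1.8, -0.2, 3.4]
grip_width: -0.0002
```

Request:
arm_command --steps '[{"delta_pos": [0,0,-1],"dr": [0,0,0]},{"delta_pos": [0,0,0],"dr": [0,0,0]}]'

```text
time_s: 55.25
position: [0.6379, 0.1115, 0.1109]
tool_rot: [[0.988, 0.151, 0.0], [0.151, -0.988, -0.0], [0.0, 0.0, -1.0]]
ft_force: [-0.2, -0.5, 4.1]
grip_width: -0.0003
```

Keep on until the bottom stop shows.

Request:
arm_command --steps '[{"delta_pos": [0,0,-1],"dr": [0,0,0]},{"delta_pos": [0,0,-1],"dr": [0,0,0]},{"delta_pos": [0,0,0],"dr": [0,0,0]}]'

```text
time_s: 55.55
position: [0.638, 0.1115, 0.11]
tool_rot: [[0.988, 0.151, 0.001], [0.151, -0.988, -0.0], [0.001, 0.0, -1.0]]
ft_force: [-3.6, -0.4, 10.9]
grip_width: -0.0003
```

Request:
arm_command --steps '[{"delta_pos": [0,0,-1],"dr": [0,0,0]},{"delta_pos": [0,0,0],"dr": [0,0,0]}]'

```text
time_s: 55.75
position: [0.638, 0.1115, 0.1099]
tool_rot: [[0.988, 0.151, 0.002], [0.151, -0.988, -0.0], [0.002, 0.0, -1.0]]
ft_force: [-6.1, -0.8, 16.7]
grip_width: -0.0001
```

Request:
arm_command --steps '[{"delta_pos": [0,0,5],"dr": [0,0,0]},{"delta_pos": [0,0,15],"dr": [0,0,0]},{"delta_pos": [0,0,30],"dr": [0,0,0]},{"delta_pos": [0,0,40],"dr": [0,0,0]},{"delta_pos": [-8,-24,0],"dr": [0,0,0]},{"delta_pos": [-9,-26,0],"dr": [0,0,0]},{"delta_pos": [-9,-26,0],"dr": [0,0,0]},{"delta_pos": [-7,-22,0],"dr": [0,0,0]},{"delta_pos": [0,0,-20],"dr": [0,0,0]},{"delta_pos": [0,0,-30],"dr": [0,0,0]},{"delta_pos": [0,0,-30],"dr": [0,0,0]},{"delta_pos": [0,0,0],"dr": [0,0,0]},{"delta_pos": [0,0,0],"dr": [0,0,0]}]' --grip 0.6

```text
time_s: 57.05
position: [0.6051, 0.0135, 0.1181]
tool_rot: [[0.988, 0.151, -0.0], [0.151, -0.988, 0.0], [-0.0, -0.0, -1.0]]
ft_force: [0.2, -0.2, -0.2]
grip_width: 0.051
```

Request:
arm_command --steps '[{"delta_pos": [0,0,-15],"dr": [0,0,0]},{"delta_pos": [0,0,-20],"dr": [0,0,0]},{"delta_pos": [0,0,-18],"dr": [0,0,0]},{"delta_pos": [0,0,-10],"dr": [0,0,0]},{"delta_pos": [0,0,-5],"dr": [0,0,0]},{"delta_pos": [0,0,0],"dr": [0,0,0]},{"delta_pos": [0,0,0],"dr": [0,0,0]}]'

```text
time_s: 57.75
position: [0.6054, 0.0134, 0.0509]
tool_rot: [[0.988, 0.151, 0.002], [0.151, -0.988, -0.0], [0.002, 0.001, -1.0]]
ft_force: [-0.2, 0.6, 0.5]
grip_width: 0.0512
```

Request:
arm_command --steps '[{"delta_pos": [0,0,0],"dr": [0,0,0]},{"delta_pos": [0,0,0],"dr": [0,0,0]},{"delta_pos": [0,0,0],"dr": [0,0,0]},{"delta_pos": [0,0,0],"dr": [0,0,0]},{"delta_pos": [0,0,0],"dr": [0,0,0]},{"delta_pos": [0,0,0],"dr": [0,0,0]},{"delta_pos": [0,0,0],"dr": [0,0,0]}]' --grip 0 --squeeze 50

```text
time_s: 58.45
position: [0.6045, 0.0134, 0.0504]
tool_rot: [[0.988, 0.152, -0.001], [0.152, -0.988, -0.0], [-0.001, 0.0, -1.0]]
ft_force: [-4.5, -0.7, 5.5]
grip_width: 0.0157
```

Request:
arm_command --steps '[{"delta_pos": [0.3,-2,0],"dr": [0,0,0]},{"delta_pos": [0.3,-2,0],"dr": [0,0,0]},{"delta_pos": [0.3,-2,0],"dr": [0,0,0]},{"delta_pos": [0,0,0],"dr": [0,0,0]}]'

```text
time_s: 58.85
position: [0.6054, 0.0074, 0.0504]
tool_rot: [[0.988, 0.152, -0.001], [0.152, -0.988, -0.0], [-0.001, 0.0, -1.0]]
ft_force: [-3.8, -1.1, 5.1]
grip_width: 0.015
```

Request:
arm_command --steps '[{"delta_pos": [0.3,-2,0],"dr": [0,0,0]},{"delta_pos": [0.3,-2,0],"dr": [0,0,0]},{"delta_pos": [0,0,0],"dr": [0,0,0]}]'

```text
time_s: 59.15
position: [0.606, 0.0034, 0.0504]
tool_rot: [[0.988, 0.152, -0.001], [0.152, -0.988, -0.0], [-0.001, -0.0, -1.0]]
ft_force: [-4.3, -0.0, 4.8]
grip_width: 0.015
```

Request:
arm_command --steps '[{"delta_pos": [0.3,-2,0],"dr": [0,0,0]},{"delta_pos": [0.8,-5,0],"dr": [0,0,0]},{"delta_pos": [1.2,-8,0],"dr": [0,0,0]},{"delta_pos": [1.6,-10,0],"dr": [0,0,0]},{"delta_pos": [1.5,-10,0],"dr": [0,0,0]},{"delta_pos": [1.6,-10,0],"dr": [0,0,0]},{"delta_pos": [1.5,-10,0],"dr": [0,0,0]},{"delta_pos": [1.6,-10,0],"dr": [0,0,0]},{"delta_pos": [1.5,-10,0],"dr": [0,0,0]},{"delta_pos": [1.6,-10,0],"dr": [0,0,0]},{"delta_pos": [1.5,-10,0],"dr": [0,0,0]},{"delta_pos": [1.6,-10,0],"dr": [0,0,0]},{"delta_pos": [1.5,-10,0],"dr": [0,0,0]},{"delta_pos": [1.6,-10,0],"dr": [0,0,0]},{"delta_pos": [1.5,-10,0],"dr": [0,0,0]},{"delta_pos": [1.2,-8,0],"dr": [0,0,0]},{"delta_pos": [0.8,-5,0],"dr": [0,0,0]},{"delta_pos": [0.6,-4,0],"dr": [0,0,0]},{"delta_pos": [0,0,0],"dr": [0,0,0]}]'

```text
time_s: 61.05
position: [0.6303, -0.1495, 0.0505]
tool_rot: [[0.989, 0.151, 0.001], [0.151, -0.989, -0.001], [0.001, 0.001, -1.0]]
ft_force: [-0.5, -2.0, 5.4]
grip_width: 0.0155
```

Request:
arm_command --steps '[{"delta_pos": [0.3,-2,0],"dr": [0,0,0]},{"delta_pos": [0.3,-2,0],"dr": [0,0,0]},{"delta_pos": [0.3,-2,0],"dr": [0,0,0]},{"delta_pos": [0,0,0],"dr": [0,0,0]}]'

```text
time_s: 61.45
position: [0.6311, -0.1546, 0.0504]
tool_rot: [[0.988, 0.151, 0.001], [0.151, -0.988, -0.0], [0.001, 0.0, -1.0]]
ft_force: [-0.2, 1.2, 6.1]
grip_width: 0.0154
```

Request:
arm_command --steps '[{"delta_pos": [0.3,-2,0],"dr": [0,0,0]},{"delta_pos": [0,0,0],"dr": [0,0,0]},{"delta_pos": [0,0,0],"dr": [0,0,0]}]'

```text
time_s: 61.75
position: [0.6312, -0.1546, 0.0504]
tool_rot: [[0.988, 0.152, 0.0], [0.152, -0.988, 0.003], [0.001, -0.003, -1.0]]
ft_force: [-1.1, 9.7, 8.2]
grip_width: 0.0152
```

Out stop felt. Relax, release, lift clear, and look.

Request:
arm_command --steps '[{"delta_pos": [-0.2,1.5,0],"dr": [0,0,0]},{"delta_pos": [0,0,0],"dr": [0,0,0]}]'

```text
time_s: 61.95
position: [0.6311, -0.1546, 0.0504]
tool_rot: [[0.988, 0.152, 0.001], [0.152, -0.988, 0.0], [0.001, -0.0, -1.0]]
ft_force: [0.1, 3.3, 5.8]
grip_width: 0.0156
```

Request:
arm_command --steps '[{"delta_pos": [0,0,0],"dr": [0,0,0]},{"delta_pos": [0,0,0],"dr": [0,0,0]},{"delta_pos": [0,0,0],"dr": [0,0,0]},{"delta_pos": [0,0,0],"dr": [0,0,0]},{"delta_pos": [0,0,10],"dr": [0,0,0]},{"delta_pos": [0,0,30],"dr": [0,0,0]},{"delta_pos": [0,0,40],"dr": [0,0,0]},{"delta_pos": [0,0,40],"dr": [0,0,0]},{"delta_pos": [0,0,40],"dr": [0,0,0]},{"delta_pos": [-3,20,20],"dr": [0,0,0]},{"delta_pos": [-4,20,0],"dr": [0,0,0]},{"delta_pos": [-4,20,0],"dr": [0,0,0]},{"delta_pos": [-4,20,0],"dr": [0,0,0]},{"delta_pos": [0,0,0],"dr": [0,0,0]},{"delta_pos": [0,0,0],"dr": [0,0,0]}]' --grip 0.5

```text
time_s: 63.45
position: [0.6157, -0.0742, 0.229]
tool_rot: [[0.988, 0.152, -0.001], [0.152, -0.988, 0.0], [-0.001, -0.0, -1.0]]
ft_force: [-0.2, -0.1, 0.1]
grip_width: 0.0428
```

Run:
```python
from h import *
w=wsnap('w17');s=snap('scene','s17');d=snap('side','d17')
r=lambda i:cv2.resize(i,(400,300),interpolation=cv2.INTER_AREA)
cv2.imwrite('pics/m17.png',np.vstack([np.hstack([r(w),cv2.resize(w[60:240,160:400],(400,300),interpolation=cv2.INTER_CUBIC)]),np.hstack([r(s),r(d)])]))
```

```text
[ 0.61566274 -0.07423613  0.229042  ] [-0.19812614 -0.05137942  0.13537222] 0.04283857499021295
```

View pics/m17.png

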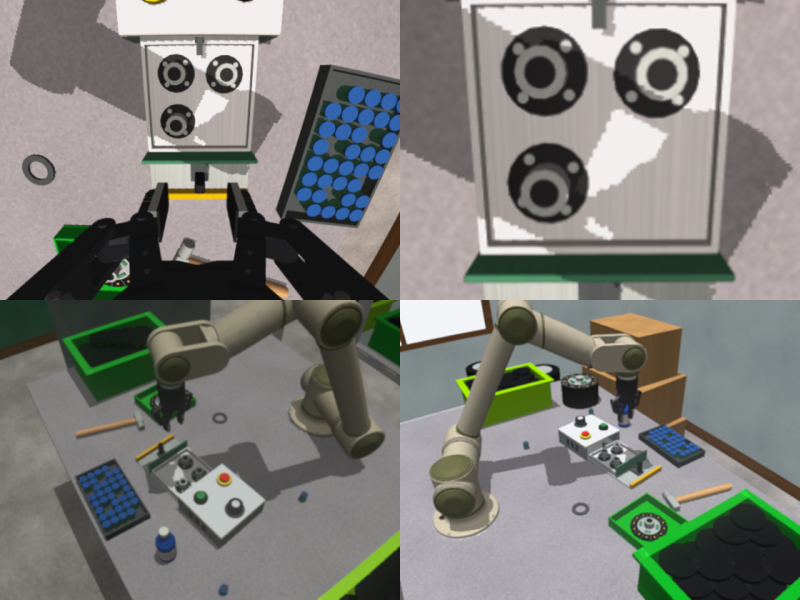

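All three hubs stand flange down in the tray at about (175,72), (225,73) and (177,122) of the overview. The tray is fully out, the disc lies flat in the tote, and no hub is left on the table.

```bash
python3 -c "
from rig import env
print(env.close_job())"
```

```text
the job is handed in; nothing more can be done
None
```

The job is handed in after about 64 s of robot time. The three hubs that were there are treated and standing flange down in the fully pulled-out tray.

- **Disc:** it went into the small green tote first and lies flat there.
- **Tray lock:** the tray turned out not to be locked, so I left the knob alone.
- **Hubs:** one had been knocked about 25 mm aside before I reached it, so the first grasp closed on nothing. I located it again and then placed it.
- **Closing and start:** I pushed the tray home until I felt the stop (about 12 N). I then pressed the green button down its full 6 mm of travel, until I felt its stop (about 17 N). The red emergency stop was not touched.
- **Pulling out again:** I pulled the tray to its outer stop (170 mm, about 10 N), let go and lifted the gripper clear.

The last pictures show the three hubs upright in the tray, the tray out, the disc flat in the tote, and no hub left on the table. An automatic image comparison of the loaded tray, before closing, matched only moderately (0.60 to 0.78). I relied on the steady grip readings then, and the final pictures later confirmed the placing.

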